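# Put the middle-size figures away in the locked tambour store

## Robot

A 6-joint arm with a two-finger parallel gripper is mounted at the origin on the work surface. World frame = base frame: x ahead of the robot, y to its left, z up, the work surface at z = 0. Lengths are in m, angles in degrees, forces in N, time in s.
With the tool pointing down it reaches from about 0.25 to 0.725 m from the base axis. Payload 9.7 kg.
Tool frame: the origin (TCP) lies between the finger pads, 19 mm behind the fingertips; this is the grasp point; z points along the fingers, y is the line along which they close (so a half turn about z gives the same grasp; the last joint's range is limited). The gripper opens to 85 mm and grips with 20 to 120 N. Pads are 22 mm wide; open, the fingers measure 114 mm over their backs; the gripper's body (76 mm by 85 mm) begins 54 mm behind the grasp point. The pads swing forward as they close: fully open they stand 13 mm farther back than shut.
Start: joints at [-70.646, 4.979, 10.078, 95.1, 0, 90], TCP at [0.182, -0.519, 0.25] pointing down, gripper open.
Joint ranges: [-179.16, 179.16], [-48.56, 103.87], [-65.8, 70.77], [-126.05, 130.52], [-82.76, 87.17], [-180, 180]. Speed limits (degrees/s): [127.2, 127.2, 147.25, 180, 180, 180].

## Interface

Orientations are given as [roll, pitch, yaw] about the fixed x, y, z axes, in that order (R = Rz(yaw) Ry(pitch) Rx(roll)).
In Python, from workcell import sensors, camera, ticket gives the robot as it stands.
- The arm moves only by the shell command python3 -m handwheel 'ROWS' [FORCE]. ROWS is a JSON object of lists of equal length, an entry for each row: "gripper": the opening, from -1 (shut) to 1 (fully open); "slide": the shift along the tool's x, y, z in mm, a list of three; "yaw": the turn about the tool's z in rad. A call has 1 to 8 rows; each row shifts and turns the commanded pose from where the row before left it, along the tool's axes as they then stand; what a row does not reach is not made up. A row lasts 1/12 s, in which the tool goes at most 41.7 mm and 7.16 degrees, less where a joint would pass 70% of its speed; a pose out of reach is approached as far as the arm can. A call is refused whole if a number of a shift passes 41.7 or a number of a turn 0.125, either way. A call with a gripper value outside its range is refused whole. The fingers move at their own pace and stop on an object; FORCE is the grip in N (left out, the last holds). Time passes only in rows, so rows that do not move let the fingers close. It gives the time, the measured TCP pose, the force, the opening and the grip force at its end, in the units of the state.
- sensors.get_obs(): the state, without advancing time (a new reading comes with each control period).
- camera(name): name is "scene" or "side" or "wrist"; returns a dict with "img" (420x560x3 uint8, red, green, blue), "fx", "fy", "cx", "cy" (pixels), "R" (3x3) and "t" (3): a world point X has camera coordinates R X + t. Camera axes: x right, y down, z forward; pixel columns grow to the right and rows downward; lengths in m; the calibration is good to about 2 mm. A picture is of the moment at which its call begins. There is no depth.
- ticket.job_done(): hands the job in; it is judged then, once.
The state is a dict: "time": time; "q": joint angles; "qd": joint speeds; "joint_efforts": joint torques, N m; "ee_pos": TCP position; "tcp_rot": TCP orientation; "wrist_force": force on the tool from outside, world axes, zero at the start; "torque": the same for the moment, N m; "opening": finger opening in m; "grasp_force": force on a finger pad.
Only numpy, scipy, OpenCV 4.12 (cv2) and the standard library are available. Lean on these libraries where they do the work, as an engineer would, in place of code of your own. Each camera call takes 0.05 s, during which the arm holds its last target. There are 200 camera calls.

## Task

Put every middle-size wooden figure (100 mm tall) away in the bench store: unscrew its locking screw - the thread may be left- or right-handed, so feel which way it gives - then roll the tambour shutter fully open and set those figures down inside. Leave the smaller and larger figures on the bench and the glue bottle where it stands, roll the shutter right down again and screw the lock fully home.

Things in the scene. Friction and masses are not known exactly. Their poses are not given: they have to be found in the camera images.
- store: Tambour bench store: wooden cabinet 370 mm deep (x), 470 wide (y), about 240 high, with round-topped side cheeks 15 mm thick, fixed to the bench. Origin: centre of its underside; x points away from the robot, y left, z up. Its rear half (x above 40 mm) lies under a fixed hood 240 mm high; the front lip is a board 74 mm high and 12 thick at x = -165 mm.
- store_in (a point): Point on the store's floor (10 mm above the bench) in the middle of the part that is open from above when the shutter is open: open from 70 mm in front of this point to 85 mm behind it (store x) and 220 mm to either side (y), up to the cheeks, which rise to 240 mm.
- track_axis (a point): Middle of the axis of the shutter's circular track, at store x = 0, y = 0, 55 mm above the bench; the axis runs along the store's y.
- tambour (a joint): Shutter: 13 wooden slats, 436 mm wide, running as one on the circular track (radius 165 mm). Value in rad: 0 = shut, lower edge down on the front lip; 1.48 = fully open. It rolls up and away from the robot, under the hood. It stays where it is left; moving it takes about 3 to 6 N at the tab. While the locking screw is home its bolt blocks the shutter.
- tambour_tab (a point): Grip point on the pull tab of the lowest slat, mid-width: 36 mm wide along the store's y, 14 thick along the track, sticking out 40 mm. Can be pinched across the 36 mm with the tool pointing down throughout. It moves on a circle of 192 mm about track_axis, up and away from the robot: shut at store x = -187, z = 98 mm, fully open at x = 29, z = 245 mm.
- lock (a joint): Locking screw, rad, counter-clockwise from above positive. Starts home, within 0.05 of 0. The hand of the thread differs from run to run and is not visible: it unscrews to + or to - only, up to 2.6, and meets a solid stop within 0.15 rad the other way. The screw is captive (does not rise) and draws a bolt inside its housing; beyond 1.8 the shutter is free. Friction 0.12 N m; stays where left.
- lock_grip (a point): Centre of the locking screw's steel T-bar, on the screw's vertical axis: the bar is 80 mm long along this point's x axis (turning with the screw), 14 mm thick along its y, 22 mm high. It is 285 mm above the bench, at store x = 64, y = -150 mm, on the hood. It stays at this height as it turns.
- lock_base (a point): Top centre of the round steel housing below the T-bar, 68 mm across, fixed on the store's hood, 250 mm above the bench.
- mid1: Middle-size wooden figure, 100 mm tall, standing: square body 50 x 50 x 62 mm high, then a neck and a round head 38 mm across from 68 mm to 100 mm height. Origin: centre of its underside, z up through the head. All figures are alike in shape and wood, only their size differs. Two or three of this size are present (None: absent).
- mid2: Middle-size wooden figure, 100 mm tall, standing: square body 50 x 50 x 62 mm high, then a neck and a round head 38 mm across from 68 mm to 100 mm height. Origin: centre of its underside, z up through the head. All figures are alike in shape and wood, only their size differs. Two or three of this size are present (None: absent).
- mid3: Middle-size wooden figure, 100 mm tall, standing: square body 50 x 50 x 62 mm high, then a neck and a round head 38 mm across from 68 mm to 100 mm height. Origin: centre of its underside, z up through the head. All figures are alike in shape and wood, only their size differs. Two or three of this size are present (None: absent).
- small1: Small wooden figure, 80 mm tall, standing: square body 40 x 40 x 50 mm high, then a neck and a round head 30 mm across from 54 mm to 80 mm height. Origin: centre of its underside, z up through the head. All figures are alike in shape and wood, only their size differs.
- small2: Small wooden figure, 80 mm tall, standing: square body 40 x 40 x 50 mm high, then a neck and a round head 30 mm across from 54 mm to 80 mm height. Origin: centre of its underside, z up through the head. All figures are alike in shape and wood, only their size differs.
- large1: Large wooden figure, 120 mm tall, standing: square body 60 x 60 x 74 mm high, then a neck and a round head 46 mm across from 82 mm to 120 mm height. Origin: centre of its underside, z up through the head. All figures are alike in shape and wood, only their size differs.
- large2: Large wooden figure, 120 mm tall, standing: square body 60 x 60 x 74 mm high, then a neck and a round head 46 mm across from 82 mm to 120 mm height. Origin: centre of its underside, z up through the head. All figures are alike in shape and wood, only their size differs.
- glue: Glue bottle, upright, 48 mm across, 105 mm tall, among the figures; origin at the centre of its underside. Bystander.

How it is judged:
By the outcome, as a careful person would: the job done as asked, in the order asked, and still so for the second after the job is handed in, with the robot touching nothing.
Of mid1, mid2, mid3 only 2 to 3 are there at a start; the rules pass over those that are not, and their reading is None.
At some moment in a run one of mid1, mid2, mid3 may be knocked a few centimetres aside while the robot is not near it.
Once in a run the grip may slacken for a moment while it holds something.
It also fails if it takes over 210 s, if anything falls off the work surface, if the arm or the gripper's body presses on something with over 40 N, if the wrist force passes 120 N, or if a joint passes its speed limit or range.

## Working session

There is one attempt and no reset: what is moved stays moved. The work goes in short steps, Python scripts to look and compute and a shell command to move; the robot and the scene stay as the last step left them, time stands still between calls to the robot, and variables do not carry over. Pictures are saved under pics/ and viewed, at most 14 in all, crops included, and the job is handed in when it is done.

```bash
ls; mkdir -p pics; python3 - <<'E'
from workcell import sensors,camera
import cv2,numpy as np
o=sensors.get_obs();print({k:np.round(v,3).tolist() for k,v in o.items()})
for n in("scene","side","wrist"):
    c=camera(n);cv2.imwrite(f"pics/{n}0.png",c["img"][:,:,::-1]);print(n,c["fx"],c["cx"],c["cy"],np.round(c["R"],3).tolist(),np.round(c["t"],3).tolist())
E
```

```text
pics
{'time': 0.0, 'q': [-70.646, 5.01, 10.034, 95.1, 0.002, 89.999], 'qd': [-0.022, -0.01, 0.026, -0.047, 0.046, -0.075], 'joint_efforts': [0.003, -52.038, 46.481, 0.016, 0.0, 0.0], 'ee_pos': [0.182, -0.519, 0.249], 'tcp_rot': [-179.924, -0.002, 19.355], 'wrist_force': [-0.418, -0.442, 0.226], 'torque': [-0.014, -0.004, 0.001], 'grasp_force': 0.0, 'opening': 0.085}
scene 413.93104519880507 288.9647970704217 212.24544543733654 [[-0.016, -1.0, -0.004], [-0.959, 0.017, -0.282], [0.282, -0.001, -0.959]] [-0.077, 0.57, 0.903]
side 440.30480298824307 282.466649394658 200.5660417530665 [[0.52, 0.854, 0.007], [0.813, -0.492, -0.311], [-0.263, 0.167, -0.95]] [-0.242, -0.44, 1.408]
wrist 344.79832907290387 281.2297010032445 201.94760904445212 [[0.332, -0.943, -0.001], [-0.894, -0.315, 0.32], [-0.302, -0.105, -0.948]] [-0.55, -0.042, 0.38]
```

View pics/scene0.png

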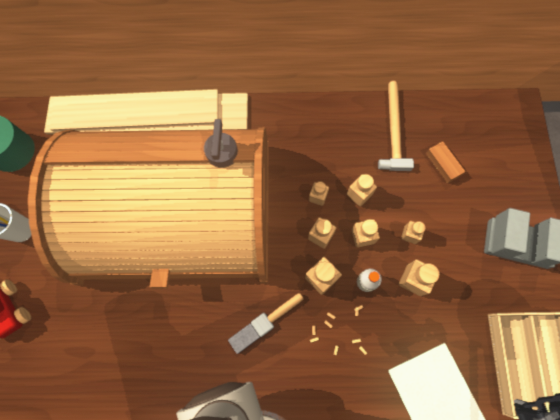

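View pics/side0.png

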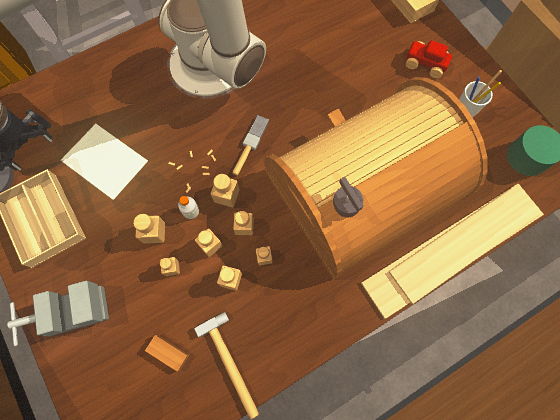

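The scene view shows small figures at about (319,190) and (414,230). The mids are at (363,185), (324,230) and (369,230), the larges at (323,270) and (428,274), the glue at (370,280), the lock at (219,145) and the tab at (160,278). The side view agrees. Next I'll enlarge both views for precise points.

```bash
cat > h.py <<'E'
import numpy as np,cv2
from workcell import sensors,camera
def ray(c,u,v):
    d=c["R"].T@np.array([(u-c["cx"])/c["fx"],(v-c["cy"])/c["fy"],1]);return -c["R"].T@c["t"],d/np.linalg.norm(d)
def tri(*a):
    A=np.zeros((3,3));b=np.zeros(3);L=[]
    for c,u,v in a:
        o,d=ray(c,u,v);P=np.eye(3)-np.outer(d,d);A+=P;b+=P@o;L.append((o,P))
    x=np.linalg.solve(A,b);return x,max(np.linalg.norm(P@(x-o)) for o,P in L)
def plane(c,u,v,z):
    o,d=ray(c,u,v);return o+d*(z-o[2])/d[2]
def proj(c,X):
    p=c["R"]@np.asarray(X)+c["t"];return np.array([c["fx"]*p[0]/p[2]+c["cx"],c["fy"]*p[1]/p[2]+c["cy"]])
def crop(img,x0,y0,w,h,s,name):
    im=cv2.resize(img[y0:y0+h,x0:x0+w],None,fx=s,fy=s,interpolation=cv2.INTER_CUBIC)[:,:,::-1].copy()
    for x in range(-(-x0//20)*20,x0+w,20):
        cv2.line(im,((x-x0)*s,0),((x-x0)*s,6),(255,255,255),1);cv2.putText(im,str(x),((x-x0)*s+2,14),0,.4,(255,255,255),1)
    for y in range(-(-y0//20)*20,y0+h,20):
        cv2.line(im,(0,(y-y0)*s),(6,(y-y0)*s),(255,255,255),1);cv2.putText(im,str(y),(2,(y-y0)*s+12),0,.4,(255,255,255),1)
    cv2.imwrite("pics/"+name,im)
E
python3 - <<'E'
from h import *
a=camera("scene")["img"];b=camera("side")["img"]
crop(a,295,160,160,140,5,"a1.png");crop(b,120,165,160,140,5,"b1.png")
crop(a,25,115,260,190,3,"a2.png");crop(b,260,70,240,210,3,"b2.png") if 0 else crop(b,255,75,240,199,3,"b2.png")
E
```

```text
(no output)
```

View pics/a1.png

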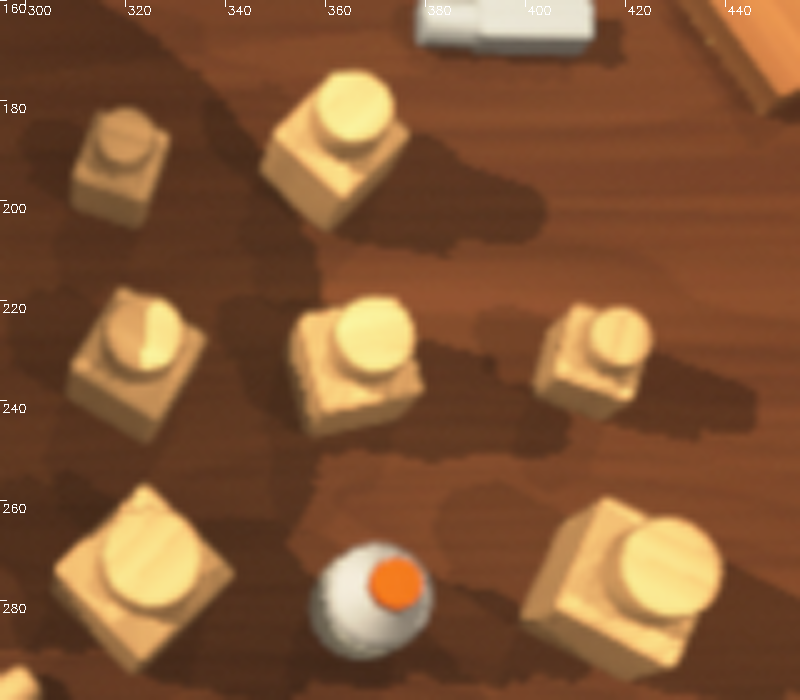

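View pics/b1.png

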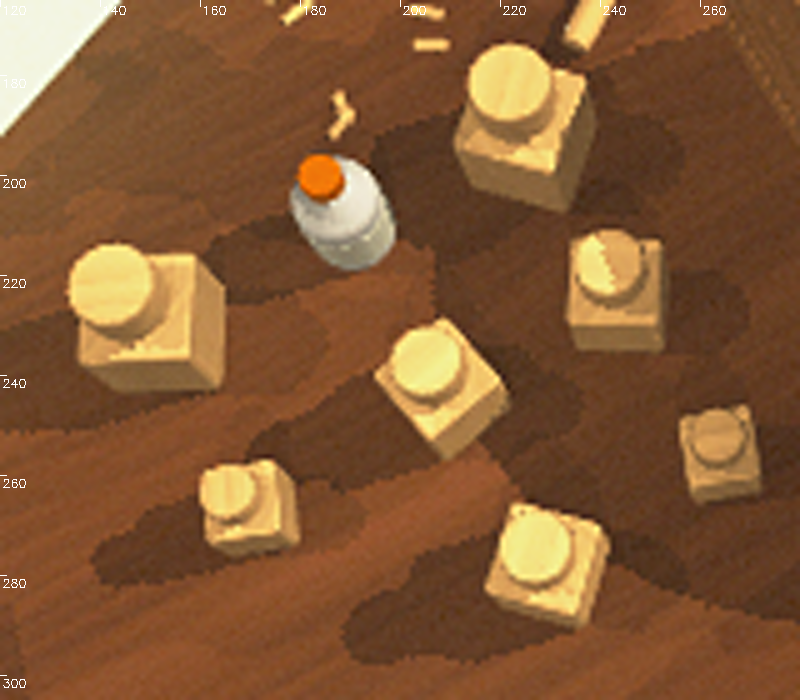

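View pics/a2.png

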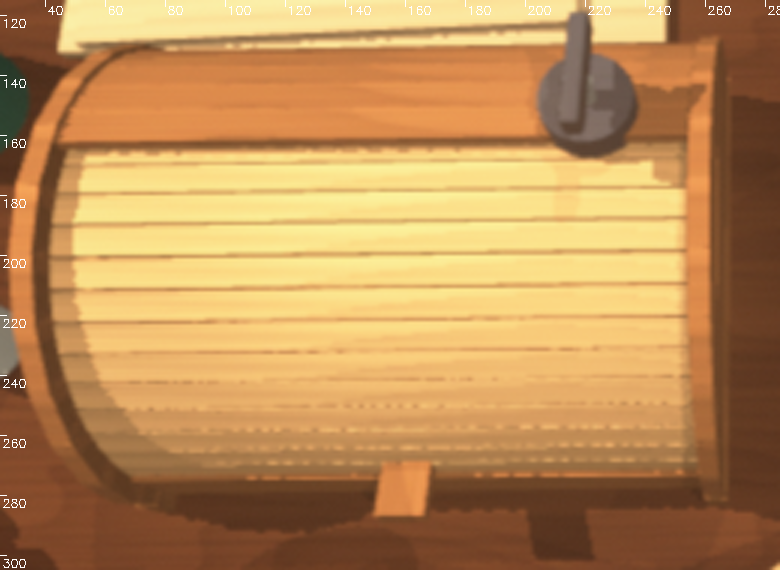

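View pics/b2.png

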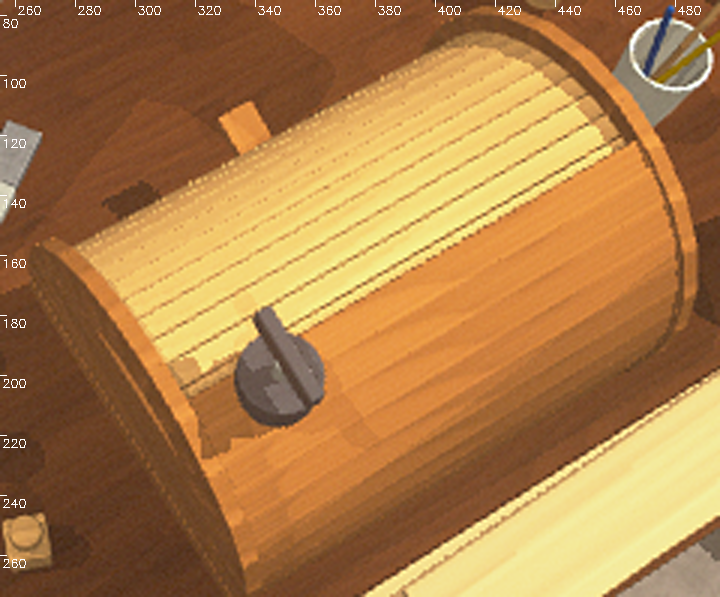

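Three mids: A at scene (366,182)/side (227,275), B at (324,227)/(242,218), C at (370,227)/(206,238). T-bar centre is at (216.5,139)/(351,193), the tab tip at (158,287)/(333,112), and the hood front edge runs (45,163)–(254,160)/(467,122)–(322,204). Next I'll triangulate.

```bash
python3 - <<'E'
from h import *
a=camera("scene");b=camera("side")
P=dict(A=(365.8,181.6,227,274.8),B=(323.8,226.8,242.2,217.8),C=(370,227,205.6,237.8),s1=(320,187.4,264,252.4),s2=(419,227.4,165.8,263.6),l1=(325.2,271.6,222,181.6),l2=(429.2,273.6,142.4,222.2),glue=(374.4,276.8,184.2,200.4),
bar=(216.5,139.3,351.2,193.3),barN=(215.3,159,342.7,178.3),barF=(217.7,119.7,359.7,208.3),hous=(220.7,150,348.3,200),tab=(158.3,286.7,333.3,112),hoodL=(45,162.7,466.7,122.3),hoodR=(254.3,159.7,321.7,204.3))
for k,p in P.items():
    x,e=tri((a,*p[:2]),(b,*p[2:]));print(k,np.round(x*1000).astype(int),"err",round(e*1000,1))
# candidate: housing at z=.25
print(plane(a,220.7,150,.25),plane(b,348.3,200,.25),plane(a,216.5,139.3,.296),plane(b,351.2,193.3,.296))
E
```

```text
A [ 641 -272   88] err 1.0
B [ 531 -166   88] err 1.6
C [ 528 -274   88] err 1.7
s1 [ 636 -163   67] err 1.6
s2 [ 530 -394   69] err 1.5
l1 [ 423 -164  109] err 1.2
l2 [ 415 -393  110] err 1.7
glue [ 412 -274   94] err 1.7
bar [663  55 282] err 0.6
barN [623  58 278] err 2.1
barF [703  51 287] err 1.1
hous [663  55 233] err 1.3
tab [397 208  97] err 1.2
hoodL [645 426 223] err 0.9
hoodR [640 -10 237] err 7.0
[0.65470163 0.05091066 0.25      ] [0.66684238 0.05114485 0.25      ] [0.65598467 0.05163958 0.296     ] [0.66637724 0.05083962 0.296     ]
```

```bash
cat >> h.py <<'E'
def go(x,y,z,yaw=None):
    "print tool-frame slide in mm from measured pose to target (yaw first), assuming tool down"
    o=sensors.get_obs();p=np.array(o["ee_pos"]);y0=o["tcp_rot"][2]
    yw=y0 if yaw is None else yaw;dy=(yw-y0+180)%360-180
    c,s=np.cos(np.radians(yw)),np.sin(np.radians(yw));d=(np.array([x,y,z])-p)*1000
    print("t%.1f"%o["time"],"pos",np.round(p*1000,1),np.round(o["tcp_rot"],2),"yaw rad %.3f"%-np.radians(dy),"slide",np.round([c*d[0]+s*d[1],s*d[0]-c*d[1],-d[2]],1))
E
python3 -m handwheel '{"gripper":[1,1,1,1,1],"slide":[[0,0,-30],[0,0,-30],[0,0,-30],[0,0,-30],[0,0,0]],"yaw":[0.106,0.106,0.106,0.106,0]}'
python3 -c "
from h import *
go(.53,-.22,.37,-5);c=camera('wrist');print(-c['R'].T@c['t'],np.round(c['R'],2).tolist())"
```

```text
time: 0.77
ee_pos: [0.1824, -0.5192, 0.3759]
tcp_rot: [179.6, -0.2, -5.3]
wrist_force: [-0.4, 0.4, 0.3]
opening: 0.0851
grasp_force: 0.0
t0.8 pos [ 182.4 -519.2  375.9] [179.61  -0.18  -5.31] yaw rad -0.005 slide [ 320.2 -328.3    5.9]
[ 0.26346097 -0.5264749   0.49958853] [[-0.09, -1.0, 0.01], [-0.94, 0.09, 0.32], [-0.32, 0.02, -0.95]]
```

```bash
python3 -m handwheel '{"gripper":[1,1,1,1,1,1],"slide":[[28.5,-27,0],[28.5,-27,0],[28.5,-27,0],[28.5,-27,0],[28.5,-27,0],[28.5,-27,0]],"yaw":[0,0,0,0,0,0]}' >/dev/null
python3 -m handwheel '{"gripper":[1,1,1,1,1,1,1],"slide":[[28.5,-27,0],[28.5,-27,0],[28.5,-27,0],[28.5,-27,0],[28.5,-27,0],[28.5,-27,0],[0,0,0]],"yaw":[0,0,0,0,0,0,0]}'
cat > snap.py <<'E'
import sys,pickle
from h import *
c=camera(sys.argv[1]);pickle.dump(c,open(f"{sys.argv[2]}.pkl","wb"));cv2.imwrite(f"pics/{sys.argv[2]}.png",c["img"][:,:,::-1])
E
python3 snap.py wrist w1
python3 -c "
from h import *
go(.61,.055,.37,-5)"
```

```text
time: 1.9
ee_pos: [0.5551, -0.2214, 0.3668]
tcp_rot: [-179.9, 0.2, -4.6]
wrist_force: [-1.2, -0.9, -0.3]
opening: 0.0854
grasp_force: 0.0
t1.9 pos [ 553.2 -223.2  367.4] [-179.92    0.18   -4.65] yaw rad 0.006 slide [  32.3 -282.1   -2.6]
```

View pics/w1.png

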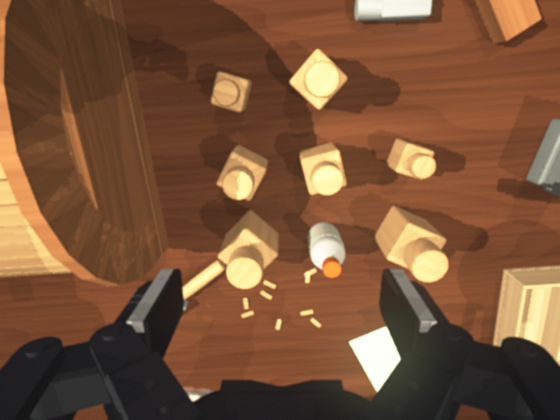

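The wrist view shows mid heads A (323,79), B (238,183) and C (326,179), plus smalls, larges and glue as expected. Now to the lock.

```bash
python3 -m handwheel '{"gripper":[1,1,1,1,1,1,1,1],"slide":[[4,-35,0],[4,-35,0],[4,-35,0],[4,-35,0],[4,-35,0],[4,-35,0],[4,-35,0],[4,-35,0]],"yaw":[0,0,0,0,0,0,0,0]}' >/dev/null
python3 -m handwheel '{"gripper":[1,1],"slide":[[0,0,0],[0,0,0]],"yaw":[0,0]}'
python3 snap.py wrist w2; python3 snap.py scene sc
python3 - <<'E'
from h import *
import pickle
w=pickle.load(open("w1.pkl","rb"));a=camera("scene");b=camera("side")
for k,p in dict(A=(365.8,181.6,227,274.8,323,79),B=(323.8,226.8,242.2,217.8,238,183),C=(370,227,205.6,237.8,326,179)).items():
    for l in (((a,*p[:2]),(w,*p[4:])),((b,*p[2:4]),(w,*p[4:])),((a,*p[:2]),(b,*p[2:4]),(w,*p[4:]))):
        x,e=tri(*l);print(k,np.round(x*1000).astype(int),"err",round(e*1000,1))
E
```

```text
time: 2.78
ee_pos: [0.6024, 0.0038, 0.3706]
tcp_rot: [-178.0, 0.1, -0.4]
wrist_force: [0.8, 0.2, -0.5]
opening: 0.0855
grasp_force: 0.0
A [ 639 -273   92] err 0.7
A [ 640 -273   84] err 1.8
A [ 640 -273   89] err 1.9
B [ 530 -168   91] err 0.0
B [ 520 -162   53] err 0.9
B [ 530 -167   89] err 2.2
C [ 527 -274   93] err 0.9
C [ 528 -273   92] err 1.8
C [ 528 -274   90] err 2.3
```

View pics/w2.png

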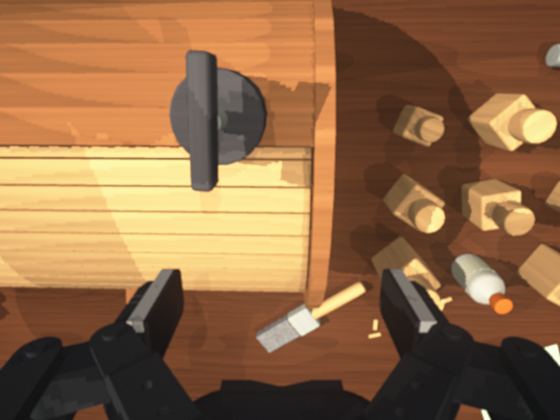

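The wrist view shows the T-bar from (201,51) to (204,188), housing centre near (218,115).

```bash
python3 - <<'E'
from h import *
import pickle
w=pickle.load(open("w2.pkl","rb"));a=camera("scene");b=camera("side")
for z in(.28,.29,.296):
    print(z,[np.round(plane(w,*p,z)*1000,1)[:2] for p in((202,52),(204.5,188),(203.2,120))])
print([np.round(plane(w,*p,.25)*1000,1)[:2] for p in((218,115),)])
x,e=tri((a,216.5,139.3),(w,203,121),(b,351.2,193.3));print(x,e)
x,e=tri((b,351.2,193.3),(w,203,121));print(x,e)
x,e=tri((a,216.5,139.3),(w,203,121));print(x,e)
go(.662,.0535,.335,-1)
E
```

```text
0.28 [array([702.7,  51.1]), array([621.2,  56. ]), array([664.5,  53.4])]
0.29 [array([701.8,  48.6]), array([624.1,  53.3]), array([665.4,  50.9])]
0.296 [array([701.3,  47.1]), array([625.9,  51.7]), array([666. ,  49.3])]
[array([665. ,  50.5])]
[0.66359294 0.0544601  0.28118159] 0.001186749200826206
[0.66567613 0.0505718  0.29455013] 0.0008303376319426243
[0.66390753 0.05415492 0.27989919] 0.0005173571995468055
t3.1 pos [602.3   3.1 371.3] [-1.7801e+02  1.0000e-02 -5.2000e-01] yaw rad 0.008 slide [ 58.8 -51.5  36.3]
```

```bash
python3 -m handwheel '{"gripper":[1,1,1,1,1,1],"slide":[[0,0,0],[15,-13.2,9],[15,-13.2,9],[15,-13.2,9],[15,-13.2,9],[0,0,0]],"yaw":[0.05,0,0,0,0,0]}'
python3 -m handwheel '{"gripper":[0.2,0.2,0.2,0.2],"slide":[[0,0,0],[0,0,0],[0,0,0],[0,0,0]],"yaw":[0,0,0,0]}'
python3 -c "
from h import *
go(.665,.052,.282,-3.5)"; python3 snap.py wrist w3
```

```text
time: 3.58
ee_pos: [0.6644, 0.0208, 0.3344]
tcp_rot: [-176.4, 0.3, 0.4]
wrist_force: [-0.0, 0.5, -0.9]
opening: 0.0853
grasp_force: 0.0
time: 3.92
ee_pos: [0.6623, 0.0199, 0.3391]
tcp_rot: [-176.4, 0.0, 0.3]
wrist_force: [-0.9, -0.9, -0.7]
opening: 0.0512
grasp_force: 0.0
t3.9 pos [662.3  19.9 339.1] [-1.7643e+02  5.0000e-02  3.5000e-01] yaw rad 0.067 slide [  0.7 -32.2  57.1]
```

View pics/w3.png

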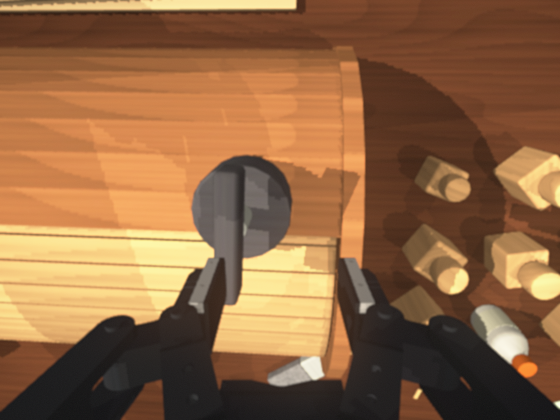

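The bar is at column 228 and the fingers' middle at column 280, so the TCP is short in y. Next I'll check the joints.

```bash
python3 -c "
from h import *
o=sensors.get_obs();print(np.round(o['q'],2),np.round(o['qd'],2),np.round(o['joint_efforts'],2))"
python3 -m handwheel '{"gripper":[0.2,0.2,0.2],"slide":[[0,-10,0],[0,0,0],[0,0,0]],"yaw":[0,0,0]}'
python3 -c "
from h import *
o=sensors.get_obs();print(np.round(o['q'],2),np.round(o['qd'],2));go(.665,.052,.282,-3.5)"
```

```text
[  0.29  26.7   46.98 110.34   3.57 179.94] [ 0.1   0.2  -0.07 -0.09  0.06 -0.03] [ 0.000e+00 -7.115e+01  4.279e+01  1.000e-02  2.000e-01 -0.000e+00]
time: 4.22
ee_pos: [0.6627, 0.0265, 0.3387]
tcp_rot: [-176.2, 0.1, 0.8]
wrist_force: [-0.4, 0.4, -0.3]
opening: 0.0512
grasp_force: 0.0
[  0.79  26.86  47.18 110.44   3.75 179.94] [-0.22  0.2  -0.02 -0.1  -0.17  0.04]
t4.2 pos [662.7  26.5 338.7] [-1.7625e+02  1.1000e-01  8.4000e-01] yaw rad 0.076 slide [  0.8 -25.6  56.7]
```

Joint 6 is at its 180° stop, so I'll take the half-turned grasp (yaw about 176.5°), which leaves room both ways.

```bash
for i in 1 2 3; do python3 -m handwheel '{"gripper":[0.2,0.2,0.2,0.2,0.2,0.2,0.2,0.2],"slide":[[0,0,0],[0,0,0],[0,0,0],[0,0,0],[0,0,0],[0,0,0],[0,0,0],[0,0,0]],"yaw":[-0.125,-0.125,-0.125,-0.125,-0.125,-0.125,-0.125,-0.125]}' >/dev/null; done
python3 -m handwheel '{"gripper":[0.2,0.2],"slide":[[0,0,0],[0,0,0]],"yaw":[0,0]}'
python3 -c "
from h import *
o=sensors.get_obs();print(np.round(o['q'],2),np.round(o['qd'],2));go(.665,.052,.282,176.5)"
```

```text
time: 6.38
ee_pos: [0.6628, 0.0262, 0.3384]
tcp_rot: [176.3, -0.7, 172.5]
wrist_force: [-0.2, -0.3, 0.2]
opening: 0.0511
grasp_force: 0.0
[  0.76  26.89  47.18 110.43   3.75   8.28] [ 0.   -0.    0.07 -0.15 -0.01  1.88]
t6.4 pos [662.8  26.2 338.4] [176.31  -0.68 172.5 ] yaw rad -0.070 slide [-0.6 25.9 56.4]
```

The stop left a 3.7° tilt in the commanded pose. Pushing against the opposite stop in the opposite direction should undo it.

```bash
for i in 1 2 3; do python3 -m handwheel '{"gripper":[0.2,0.2,0.2,0.2,0.2,0.2,0.2,0.2],"slide":[[0,0,0],[0,0,0],[0,0,0],[0,0,0],[0,0,0],[0,0,0],[0,0,0],[0,0,0]],"yaw":[-0.125,-0.125,-0.125,-0.125,-0.125,-0.125,-0.125,-0.125]}' >/dev/null; done
python3 -m handwheel '{"gripper":[0.2,0.2,0.2,0.2],"slide":[[0,0,0],[0,0,0],[0,0,0],[0,0,0]],"yaw":[-0.125,-0.125,-0.03,0]}'
python3 -c "
from h import *
o=sensors.get_obs();print(np.round(o['q'],2))"
python3 -m handwheel '{"gripper":[0.2,0.2,0.2,0.2],"slide":[[0,13,0],[0,13,0],[0,0,0],[0,0,0]],"yaw":[0,0,0,0]}'
python3 -c "
from h import *
o=sensors.get_obs();print(np.round(o['q'],2));go(.665,.052,.282,176.5)"
```

```text
time: 8.72
ee_pos: [0.6628, 0.0262, 0.3384]
tcp_rot: [-176.3, 0.2, 0.4]
wrist_force: [0.0, 0.2, 0.4]
opening: 0.0511
grasp_force: 0.0
[   0.76   26.89   47.18  110.43    3.75 -179.67]
time: 9.05
ee_pos: [0.6629, 0.0099, 0.3367]
tcp_rot: [-176.7, 0.2, -0.6]
wrist_force: [0.1, 0.0, -0.0]
opening: 0.0516
grasp_force: 0.0
[  -0.47   26.72   46.75  110.19    3.3  -179.87]
t9.1 pos [662.9   9.9 336.7] [-1.767e+02  1.600e-01 -6.000e-01] yaw rad -3.091 slide [ 0.5 42.1 54.7]
```

```bash
python3 -m handwheel '{"gripper":[0.2,0.2,0.2,0.2,0.2,0.2],"slide":[[0,0,0],[0,0,0],[0,0,0],[0,0,0],[0,0,0],[0,0,0]],"yaw":[-0.08,-0.08,-0.08,-0.08,0,0]}'
python3 -c "
from h import *
o=sensors.get_obs();print(np.round(o['q'],2));go(.665,.052,.282,176.5)"
```

```text
time: 9.55
ee_pos: [0.6547, 0.0992, 0.3369]
tcp_rot: [179.6, -0.4, 8.7]
wrist_force: [0.0, -0.2, 0.8]
opening: 0.0514
grasp_force: 0.0
[   8.79   25.88   45.65  109.38   -0.43 -179.91]
t9.6 pos [654.7  99.2 336.9] [179.57  -0.39   8.7 ] yaw rad -2.929 slide [-13.2 -46.5  54.9]
```

Tilt is nearly gone (0.4°). Now I'll turn back to about 176.5°, the middle of joint 6's range.

```bash
for i in 1 2 3; do python3 -m handwheel '{"gripper":[0.2,0.2,0.2,0.2,0.2,0.2,0.2,0.2],"slide":[[0,0,0],[0,0,0],[0,0,0],[0,0,0],[0,0,0],[0,0,0],[0,0,0],[0,0,0]],"yaw":[0.125,0.125,0.125,0.125,0.125,0.125,0.125,0.125]}' >/dev/null; done
python3 -m handwheel '{"gripper":[0.2,0.2,0.2,0.2,0.2],"slide":[[0,0,0],[0,0,0],[0,0,0],[0,0,0],[0,0,0]],"yaw":[0.12,0.12,0.114,0,0]}'
python3 -c "
from h import *
o=sensors.get_obs();print(np.round(o['q'],2));go(.665,.052,.282,176.5)"
```

```text
time: 11.97
ee_pos: [0.6551, 0.097, 0.3368]
tcp_rot: [-179.7, 0.5, 176.6]
wrist_force: [0.3, 0.3, -0.5]
opening: 0.0512
grasp_force: 0.0
[  8.6   25.89  45.65 109.38  -0.44  12.04]
t12.0 pos [655.1  97.  336.8] [-179.66    0.47  176.56] yaw rad 0.001 slide [-12.7 -44.3  54.8]
```

```bash
python3 -m handwheel '{"gripper":[0.2,0.2,0.2,0.2,0.2],"slide":[[-4,-15,0],[-4,-15,0],[-4.7,-14.3,0],[0,0,0],[0,0,0]],"yaw":[0,0,0,0,0]}'
python3 -m handwheel '{"gripper":[0.2,0.2,0.2,0.2,0.2],"slide":[[0,0,14],[0,0,14],[0,0,14],[0,0,12.8],[0,0,0]],"yaw":[0,0,0,0,0]}'
python3 -m handwheel '{"gripper":[-0.7,-0.7,-0.7,-0.7,-0.7,-0.7,-0.7],"slide":[[0,0,0],[0,0,0],[0,0,0],[0,0,0],[0,0,0],[0,0,0],[0,0,0]],"yaw":[0,0,0,0,0,0,0]}' 60
python3 -c "
from h import *
o=sensors.get_obs();print(np.round(o['torque'],2));go(.665,.052,.282,176.5)"
```

```text
time: 12.38
ee_pos: [0.6652, 0.0511, 0.337]
tcp_rot: [-179.7, 0.5, 176.4]
wrist_force: [-0.3, 0.8, 0.5]
opening: 0.0513
grasp_force: 0.0
time: 12.8
ee_pos: [0.6647, 0.0526, 0.2796]
tcp_rot: [-179.6, 0.3, 176.5]
wrist_force: [0.9, 0.7, -0.4]
opening: 0.0516
grasp_force: 0.0
time: 13.38
ee_pos: [0.6656, 0.053, 0.2837]
tcp_rot: [-179.7, 0.6, 176.5]
wrist_force: [-0.4, 2.5, 6.6]
opening: 0.0135
grasp_force: 38.2
[ 0.7   0.01 -0.01]
t13.4 pos [665.6  53.  283.7] [-179.71    0.6   176.47] yaw rad -0.000 slide [ 0.5 -1.   1.7]
```

```bash
python3 -m handwheel '{"gripper":[-0.7,-0.7,-0.7,-0.7,-0.7],"slide":[[0,0,0],[0,0,0],[0,0,0],[0,0,0],[0,0,0]],"yaw":[-0.05,-0.05,-0.05,-0.05,0]}' 90
python3 -c "
from h import *
o=sensors.get_obs();print(np.round(o['torque'],2),np.round(o['q'],1))"
```

```text
time: 13.8
ee_pos: [0.6655, 0.0532, 0.2837]
tcp_rot: [-179.6, 0.5, -171.9]
wrist_force: [0.0, 3.8, 5.1]
opening: 0.0137
grasp_force: 49.8
[ 1.18 -0.06 -0.71] [  4.7  23.2  35.7 102.   -0.3  -3.4]
```

```bash
python3 -m handwheel '{"gripper":[-0.7,-0.7,-0.7,-0.7,-0.7],"slide":[[0,0,0],[0,0,0],[0,0,0],[0,0,0],[0,0,0]],"yaw":[0.05,0.05,0.05,0.05,0]}'
python3 -m handwheel '{"gripper":[-0.7,-0.7,-0.7,-0.7,-0.7,-0.7,-0.7],"slide":[[0,0,0],[0,0,0],[0,0,0],[0,0,0],[0,0,0],[0,0,0],[0,0,0]],"yaw":[0.06,0.06,0.06,0.06,0.06,0.06,0]}'
python3 -c "
from h import *
o=sensors.get_obs();print(np.round(o['torque'],2),np.round(o['q'],1))"
```

```text
time: 14.22
ee_pos: [0.6656, 0.053, 0.2837]
tcp_rot: [-179.7, 0.6, 176.3]
wrist_force: [0.5, 2.7, 5.8]
opening: 0.0138
grasp_force: 38.4
time: 14.8
ee_pos: [0.6654, 0.0522, 0.2837]
tcp_rot: [-179.9, 0.7, 155.6]
wrist_force: [-1.6, -0.4, 6.8]
opening: 0.0138
grasp_force: 38.1
[-0.13  0.31 -0.02] [  4.7  23.1  35.7 102.   -0.4  29.1]
```

It gives clockwise (negative), so I'll unscrew to about −2.4.

```bash
for i in 1 2; do python3 -m handwheel '{"gripper":[-0.7,-0.7,-0.7,-0.7,-0.7,-0.7,-0.7,-0.7],"slide":[[0,0,0],[0,0,0],[0,0,0],[0,0,0],[0,0,0],[0,0,0],[0,0,0],[0,0,0]],"yaw":[0.12,0.12,0.12,0.12,0.12,0.12,0.12,0.12]}'; done
python3 -m handwheel '{"gripper":[-0.7,-0.7,-0.7,-0.7],"slide":[[0,0,0],[0,0,0],[0,0,0],[0,0,0]],"yaw":[0.12,0,0,0]}'
python3 -c "
from h import *
o=sensors.get_obs();print(np.round(o['torque'],2),np.round(o['q'],1))"
```

```text
time: 15.47
ee_pos: [0.6638, 0.051, 0.2837]
tcp_rot: [179.7, 0.6, 100.4]
wrist_force: [-11.1, -5.9, 8.0]
opening: 0.0135
grasp_force: 40.7
time: 16.13
ee_pos: [0.6619, 0.0516, 0.2836]
tcp_rot: [179.6, 0.2, 45.5]
wrist_force: [-22.4, -2.4, 9.2]
opening: 0.0135
grasp_force: 40.8
time: 16.47
ee_pos: [0.6617, 0.0518, 0.2836]
tcp_rot: [179.6, 0.2, 38.9]
wrist_force: [-23.4, -3.1, 10.2]
opening: 0.0134
grasp_force: 38.6
[-0.48  4.75 -0.18] [  4.7  23.1  35.6 102.5  -0.5 145.7]
```

```bash
python3 -m handwheel '{"gripper":[0.2,0.2,0.2,0.2,0.2,0.2,0.2,0.2],"slide":[[0,0,0],[0,0,0],[0,0,0],[0,0,-20],[0,0,-20],[0,0,-20],[0,0,-10],[0,0,0]],"yaw":[0,0,0,0,0,0,0,0]}'
for i in 1 2; do python3 -m handwheel '{"gripper":[0.2,0.2,0.2,0.2,0.2,0.2,0.2,0.2],"slide":[[0,0,0],[0,0,0],[0,0,0],[0,0,0],[0,0,0],[0,0,0],[0,0,0],[0,0,0]],"yaw":[-0.123,-0.123,-0.123,-0.123,-0.123,-0.123,-0.123,-0.123]}'>/dev/null; done
python3 -m handwheel '{"gripper":[0.2,0.2,0.2,0.2,0.2],"slide":[[0,0,0],[0,0,0],[0,0,0],[0,0,0],[0,0,0]],"yaw":[-0.123,-0.123,-0.123,-0.123,0]}'
python3 -c "
from h import *
a=camera('scene')
for z in (.228,.240): print([np.round(plane(a,*p,z)*1000,1) for p in ((45,162.7),(254.3,159.7))])
o=sensors.get_obs();print(np.round(o['q'],1));go(.37,.205,.3,180)"
```

```text
time: 17.13
ee_pos: [0.6653, 0.053, 0.3548]
tcp_rot: [179.3, -0.3, 38.9]
wrist_force: [0.6, -0.9, -0.0]
opening: 0.0514
grasp_force: 0.0
time: 18.88
ee_pos: [0.6649, 0.053, 0.3512]
tcp_rot: [-179.6, 0.4, -179.8]
wrist_force: [-0.0, -0.4, 0.3]
opening: 0.0513
grasp_force: 0.0
[array([642.7, 421.3, 228. ]), array([641.6, -16.1, 228. ])]
[array([637.4, 413.7, 240. ]), array([636.3, -17.2, 240. ])]
[  4.7  28.3  50.8 112.1  -0.4   4.9]
t18.9 pos [664.9  53.  351.3] [-179.62    0.39  179.77] yaw rad -0.004 slide [294.9 152.   51.3]
```

```bash
python3 -m handwheel '{"gripper":[0.5,0.5,0.5,0.5,0.5,0.5,0.5,0.5],"slide":[[32,19,0],[32,19,0],[32,19,0],[32,19,0],[32,19,0],[32,19,0],[32,19,0],[32,19,0]],"yaw":[0,0,0,0,0,0,0,0]}'>/dev/null
python3 -m handwheel '{"gripper":[0.5,0.5,0.5,0.5,0.5,0.5],"slide":[[0,0,25],[0,0,25],[0,0,25],[0,0,25],[0,0,0],[0,0,0]],"yaw":[0,0,0,0,0,0]}'
python3 -c "
from h import *
go(.410,.204,.1,180)"; python3 snap.py wrist w4
```

```text
time: 20.1
ee_pos: [0.4092, 0.2045, 0.2487]
tcp_rot: [-179.6, 0.4, 179.7]
wrist_force: [-0.4, 0.1, 0.6]
opening: 0.0642
grasp_force: 0.0
t20.1 pos [409.2 204.5 248.7] [-179.57    0.35  179.72] yaw rad -0.005 slide [ -0.8  -0.5 148.7]
```

View pics/w4.png

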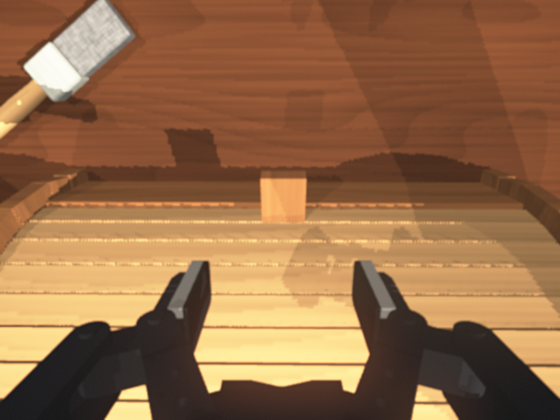

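The tab spans columns 261–306 and rows 171–222, centred between the fingers.

```bash
python3 - <<'E'
from h import *
import pickle
w=pickle.load(open("w4.pkl","rb"));a=camera("scene");b=camera("side")
for z in(.09,.1,.11):
    print(z,[np.round(plane(w,*p,z)*1000,1)[:2] for p in((262,172),(306,172),(283.5,222))])
print(tri((a,158.3,286.7),(w,284,172),(b,333.3,112)),tri((a,158.3,286.7),(w,284,172)))
# tab base (slat junction)
print(tri((a,25+407/3,115+462/3),(w,284,222)))
E
```

```text
0.09 [array([395.9, 186.5]), array([396. , 223.4]), array([441.2, 204.5])]
0.1 [array([393.5, 187.2]), array([393.6, 222.8]), array([437.1, 204.5])]
0.11 [array([391. , 187.9]), array([391.1, 222.1]), array([433. , 204.5])]
(array([0.39610192, 0.20695886, 0.09703423]), np.float64(0.0026646575373968666)) (array([0.39516115, 0.20554972, 0.09896996]), np.float64(0.0014602989198071676))
(array([0.43659439, 0.20434727, 0.09918543]), np.float64(0.0009559451912101518))
```

```bash
python3 -m handwheel '{"gripper":[0.5,0.5,0.5,0.5,0.5,0.5],"slide":[[-3,0,30],[0,0,30],[0,0,30],[0,0,30],[0,0,28],[0,0,0]],"yaw":[0,0,0,0,0,0]}'
python3 -m handwheel '{"gripper":[-0.3,-0.3,-0.3,-0.3,-0.3,-0.3,-0.3],"slide":[[0,0,0],[0,0,0],[0,0,0],[0,0,0],[0,0,0],[0,0,0],[0,0,0]],"yaw":[0,0,0,0,0,0,0]}' 50
python3 - <<'E'
from h import *
go(.412,.2045,.100,180)
A=np.array([.601,.055]);p=sensors.get_obs()["ee_pos"];r=np.array([p[0]-A[0],p[2]-A[1]])
th0=np.arctan2(r[1],-r[0]);R=np.hypot(*r);print(R,th0)
prev=None
for k in range(0,25):
    th=th0+k*1.48/24;q=np.array([A[0]-R*np.cos(th),A[1]+R*np.sin(th)])*1000
    if prev is not None: print(k,np.round([-(q-prev)[0],-(q-prev)[1]],1),end=' ')
    prev=q
E
```

```text
time: 20.75
ee_pos: [0.4126, 0.2031, 0.0977]
tcp_rot: [-179.5, 0.2, 179.8]
wrist_force: [-0.3, 0.1, -0.1]
opening: 0.0638
grasp_force: 0.0
time: 21.33
ee_pos: [0.4152, 0.2048, 0.1043]
tcp_rot: [-179.8, 0.7, 179.9]
wrist_force: [-1.8, 1.8, 7.1]
opening: 0.0349
grasp_force: 50.3
t21.3 pos [415.2 204.8 104.3] [-179.77    0.67  179.89] yaw rad -0.002 slide [ 3.2 -0.3  4.3]
0.1922167067297509 0.2596141401397272
1 [ -3.4 -11.4] 2 [ -4.1 -11.1] 3 [ -4.8 -10.9] 4 [ -5.4 -10.5] 5 [ -6.1 -10.2] 6 [-6.7 -9.8] 7 [-7.3 -9.4] 8 [-7.8 -8.9] 9 [-8.4 -8.4] 10 [-8.9 -7.9] 11 [-9.3 -7.3] 12 [-9.8 -6.7] 13 [-10.2  -6.1] 14 [-10.5  -5.5] 15 [-10.8  -4.8] 16 [-11.1  -4.1] 17 [-11.3  -3.4] 18 [-11.5  -2.7] 19 [-11.7  -2. ] 20 [-11.8  -1.3] 21 [-11.8  -0.6] 22 [-11.9   0.2] 23 [-11.8   0.9] 24 [-11.7   1.6]
```

```bash
python3 -m handwheel '{"gripper":[-0.3,-0.3,-0.3,-0.3,-0.3,-0.3,-0.3,-0.3],"slide":[[-3.2,0,-11.4],[-3.8,0,-11.2],[-4.5,0,-11],[-5.2,0,-10.6],[-5.8,0,-10.3],[-6.4,0,-9.9],[-7.0,0,-9.5],[-7.6,0,-9.1]],"yaw":[0,0,0,0,0,0,0,0]}'
python3 - <<'E'
from h import *
A=np.array([.601,.055]);p=sensors.get_obs()["ee_pos"];r=np.array([p[0]-A[0],p[2]-A[1]])
print(np.hypot(*r),np.arctan2(r[1],-r[0]))
E
```

```text
time: 22.0
ee_pos: [0.4574, 0.2045, 0.1853]
tcp_rot: [-179.6, 0.4, 179.9]
wrist_force: [4.3, 2.7, -13.7]
opening: 0.0348
grasp_force: 51.1
0.19393632067048644 0.7367958720080953
```

```bash
python3 -m handwheel '{"gripper":[-0.3,-0.3,-0.3,-0.3,-0.3,-0.3,-0.3,-0.3],"slide":[[-8.2,0,-8.6],[-8.7,0,-8.1],[-9.2,0,-7.5],[-9.6,0,-6.9],[-10,0,-6.3],[-10.4,0,-5.7],[-10.7,0,-5],[-11,0,-4.3]],"yaw":[0,0,0,0,0,0,0,0]}'
python3 -m handwheel '{"gripper":[-0.3,-0.3,-0.3,-0.3,-0.3,-0.3,-0.3],"slide":[[-11.3,0,-3.6],[-11.5,0,-2.9],[-11.6,0,-2.2],[-11.7,0,-1.5],[-11.8,0,-0.8],[-11.8,0,0],[0,0,0]],"yaw":[0,0,0,0,0,0,0]}'
python3 - <<'E'
from h import *
A=np.array([.601,.055]);p=sensors.get_obs()["ee_pos"];r=np.array([p[0]-A[0],p[2]-A[1]])
print(np.hypot(*r),np.arctan2(r[1],-r[0]))
E
```

```text
time: 22.67
ee_pos: [0.5341, 0.2041, 0.2378]
tcp_rot: [-179.6, 0.3, 179.9]
wrist_force: [-1.0, -1.9, -11.1]
opening: 0.0348
grasp_force: 50.8
time: 23.25
ee_pos: [0.6052, 0.2037, 0.2499]
tcp_rot: [-179.6, 0.5, 179.8]
wrist_force: [3.4, -4.8, -3.2]
opening: 0.0338
grasp_force: 50.0
0.19494233222265345 1.5922730429933052
```

```bash
python3 -m handwheel '{"gripper":[-0.3,-0.3,-0.3,-0.3],"slide":[[-10,0,0.7],[-10,0,1.2],[0,0,0],[0,0,0]],"yaw":[0,0,0,0]}'
python3 -m handwheel '{"gripper":[-0.3,-0.3,-0.3,-0.3],"slide":[[-6,0,1],[0,0,0],[0,0,0],[0,0,0]],"yaw":[0,0,0,0]}'
```

```text
time: 23.58
ee_pos: [0.6247, 0.2037, 0.2489]
tcp_rot: [-179.6, 0.6, 179.8]
wrist_force: [3.7, -4.9, -1.2]
opening: 0.033
grasp_force: 37.9
time: 23.92
ee_pos: [0.6303, 0.2047, 0.248]
tcp_rot: [-179.7, 0.6, 179.9]
wrist_force: [4.2, 1.1, 2.9]
opening: 0.0299
grasp_force: 2.4
```

```bash
python3 -m handwheel '{"gripper":[-0.3,-0.3],"slide":[[0,0,0],[0,0,0]],"yaw":[0,0]}'
python3 snap.py side sd1
```

```text
time: 24.08
ee_pos: [0.6301, 0.2046, 0.2477]
tcp_rot: [-179.7, 0.6, 179.9]
wrist_force: [4.2, 0.3, 3.6]
opening: 0.0299
grasp_force: 2.4
```

View pics/sd1.png

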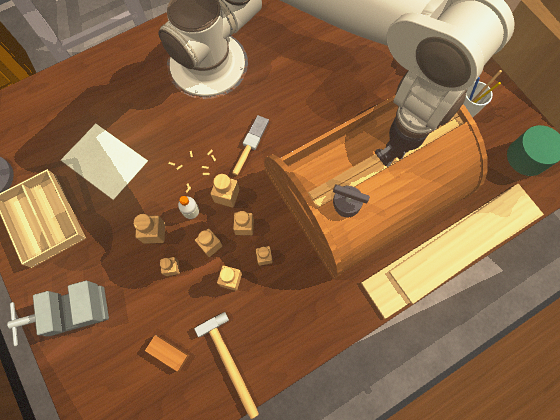

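Fingers closed to their commanded 30 mm, so they slipped off the tab near the end; a strip of slats still shows at the hood edge (330,195). I'll push the tab home from the front with closed fingers.

```bash
python3 -m handwheel '{"gripper":[0.2,0.2,0.2,0.2,0.2,0.2,0.2],"slide":[[0,0,0],[0,0,0],[0,0,-20],[0,0,-20],[0,0,-20],[20,0,0],[30,0,0]],"yaw":[0,0,0,0,0,0,0]}'
python3 -m handwheel '{"gripper":[-1,-1,-1,-1,-1,-1,-1,-1],"slide":[[0,0,0],[0,0,0],[0,0,0],[0,0,0],[0,0,20],[0,0,20],[0,0,13],[0,0,0]],"yaw":[0,0,0,0,0,0,0,0]}'
python3 -m handwheel '{"gripper":[-1,-1,-1,-1,-1],"slide":[[-7,0,0],[-7,0,0],[-7,0,0],[0,0,0],[0,0,0]],"yaw":[0,0,0,0,0]}'
python3 snap.py wrist w5;python3 snap.py scene s5
```

```text
time: 24.72
ee_pos: [0.5805, 0.2049, 0.3052]
tcp_rot: [-179.6, 0.4, 179.8]
wrist_force: [0.3, 1.1, 0.1]
opening: 0.0511
grasp_force: 0.0
time: 25.38
ee_pos: [0.5797, 0.2042, 0.2497]
tcp_rot: [-179.5, 0.2, 179.9]
wrist_force: [0.0, -0.4, 0.1]
opening: 0.0001
grasp_force: 0.0
time: 25.8
ee_pos: [0.6017, 0.2045, 0.2536]
tcp_rot: [-179.6, 0.5, 179.9]
wrist_force: [-0.5, -0.2, 0.5]
opening: 0.0001
grasp_force: 0.0
```

View pics/w5.png

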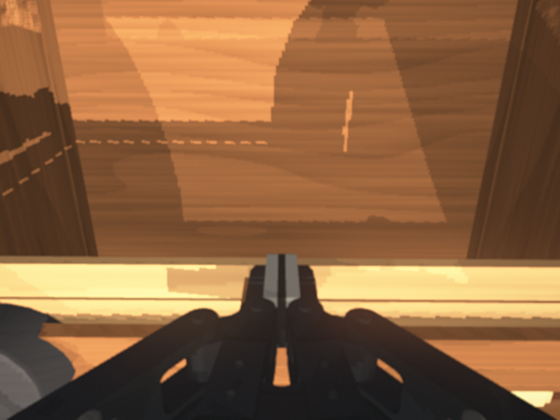

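The fingers stand just in front of the tab, whose edge shows at (248,290); the shutter edge is at row 260. I'll keep pushing.

```bash
python3 -m handwheel '{"gripper":[-1,-1,-1],"slide":[[-5,0,0],[-5,0,0],[0,0,0]],"yaw":[0,0,0]}'
python3 -m handwheel '{"gripper":[-1,-1,-1],"slide":[[-4,0,0.5],[-4,0,0.5],[0,0,0]],"yaw":[0,0,0]}'
python3 -m handwheel '{"gripper":[-1,-1,-1],"slide":[[-3,0,0.5],[-3,0,0.5],[0,0,0]],"yaw":[0,0,0]}'
```

```text
time: 26.15
ee_pos: [0.6079, 0.2046, 0.2538]
tcp_rot: [-179.6, 0.1, 179.9]
wrist_force: [-21.5, -0.7, 4.2]
opening: -0.0002
grasp_force: 10.5
time: 26.4
ee_pos: [0.6089, 0.2046, 0.2538]
tcp_rot: [-179.6, -0.7, -180.0]
wrist_force: [-62.3, -1.9, 18.5]
opening: -0.0001
grasp_force: 31.8
time: 26.65
ee_pos: [0.6096, 0.2046, 0.2537]
tcp_rot: [-179.6, -1.3, -179.9]
wrist_force: [-92.9, -4.5, 30.0]
opening: -0.0002
grasp_force: 48.1
```

Solid stop: fully open. I'll back off, rise and go to figure B, checking the figures by colour contours.

```bash
python3 -m handwheel '{"gripper":[-1,-1,-1,-1,-1,-1],"slide":[[15,0,0],[20,0,-10],[5,0,-35],[0,0,-40],[0,0,0],[0,0,0]],"yaw":[0,0,0,0,0,0]}'
python3 -m handwheel '{"gripper":[0.4,0.4,0.4,0.4,0.4,0.4,0.4,0.4],"slide":[[5,-40,0],[5,-40,0],[5,-40,0],[5,-40,0],[5,-40,0],[5,-40,0],[5,-40,0],[5,-40,0]],"yaw":[0,0,0,0,0,0,0,0]}'
python3 -m handwheel '{"gripper":[0.4,0.4,0.4,0.4],"slide":[[0,-25,0],[0,-25,0],[0,0,0],[0,0,0]],"yaw":[0,0,0,0]}' 
cat > figs.py <<'E'
from h import *
def blobs(img):
    h=cv2.cvtColor(img,cv2.COLOR_RGB2HSV);m=((h[...,0]>=14)&(h[...,0]<=32)&(h[...,2]>95)&(h[...,1]>60)).astype(np.uint8)
    m=cv2.morphologyEx(m,cv2.MORPH_OPEN,np.ones((3,3)));n,_,s,c=cv2.connectedComponentsWithStats(m)
    return [(s[i,4],*np.round(c[i],1)) for i in range(1,n) if 60<s[i,4]<2000]
if __name__=="__main__":
    for n,(x0,x1,y0,y1) in dict(scene=(295,450,150,310),side=(120,285,150,310)).items():
        for nm,im in (("old",cv2.imread(f"pics/{n}0.png")[:,:,::-1]),("now",camera(n)["img"])):
            print(n,nm,[tuple(map(float,b)) for b in blobs(np.ascontiguousarray(im)) if x0<b[1]<x1 and y0<b[2]<y1])
E
python3 figs.py; python3 -c "
from h import *
go(.53,-.167,.2,180);print(np.round(sensors.get_obs()['q'],1))"
```

```text
time: 27.15
ee_pos: [0.5849, 0.2054, 0.3397]
tcp_rot: [-179.7, 0.8, 179.9]
wrist_force: [0.3, -0.2, -1.2]
opening: 0.0002
grasp_force: 0.0
time: 27.82
ee_pos: [0.5429, -0.1168, 0.337]
tcp_rot: [-179.6, 0.4, 179.9]
wrist_force: [2.0, -0.7, 0.6]
opening: 0.06
grasp_force: 0.0
time: 28.15
ee_pos: [0.5433, -0.1661, 0.337]
tcp_rot: [-179.7, 0.4, 179.7]
wrist_force: [0.1, 0.4, 0.8]
opening: 0.06
grasp_force: 0.0
scene old [(612.0, 361.5, 188.8), (352.0, 318.4, 192.7), (556.0, 321.6, 231.9), (611.0, 365.4, 232.4), (412.0, 413.3, 231.5), (790.0, 322.6, 274.9), (1023.0, 419.4, 277.2)]
scene now [(407.0, 413.3, 231.4), (1011.0, 419.6, 277.1)]
side old [(207.0, 241.5, 159.8), (91.0, 140.1, 179.0), (699.0, 224.4, 190.2), (448.0, 242.9, 223.1), (813.0, 149.1, 228.5), (463.0, 208.2, 242.0), (259.0, 263.6, 255.2), (321.0, 169.4, 266.2), (455.0, 229.1, 277.6)]
side now [(190.0, 231.3, 196.7), (436.0, 242.9, 223.0), (806.0, 149.2, 228.4), (462.0, 208.1, 241.9), (261.0, 263.5, 255.3), (318.0, 169.4, 266.1), (460.0, 229.2, 277.6)]
t28.2 pos [ 543.5 -164.5  337.6] [-179.66    0.39  179.89] yaw rad -0.002 slide [ 13.5  -2.5 137.6]
[-16.7  10.2  25.9 105.2  -0.2 -16.6]
```

```bash
python3 -m handwheel '{"gripper":[0.4,0.4,0.4,0.4,0.4,0.4,0.4,0.4],"slide":[[6,-1,30],[7,-1,35],[0,0,35],[0,0,35],[0,0,35],[0,0,35],[0,0,30],[0,0,0]],"yaw":[0,0,0,0,0,0,0,0]}'
python3 -m handwheel '{"gripper":[0.4,0.4,0.4],"slide":[[0,0,18],[0,0,0],[0,0,0]],"yaw":[0,0,0]}'
python3 -c "
from h import *
go(.53,-.167,.084,180)"
python3 -m handwheel '{"gripper":[-0.6,-0.6,-0.6,-0.6,-0.6,-0.6],"slide":[[0,0,0],[0,0,0],[0,0,0],[0,0,0],[0,0,0],[0,0,0]],"yaw":[0,0,0,0,0,0]}' 50
```

```text
time: 28.92
ee_pos: [0.5294, -0.1661, 0.0967]
tcp_rot: [-179.8, -0.1, 180.0]
wrist_force: [0.3, 0.0, 0.4]
opening: 0.0596
grasp_force: 0.0
time: 29.17
ee_pos: [0.5327, -0.1678, 0.0864]
tcp_rot: [-179.6, 0.5, 179.9]
wrist_force: [-0.5, -0.3, 0.7]
opening: 0.0596
grasp_force: 0.0
t29.2 pos [ 532.7 -167.8   86.4] [-179.63    0.46  179.94] yaw rad -0.001 slide [2.7 0.8 2.4]
time: 29.67
ee_pos: [0.5333, -0.1685, 0.0873]
tcp_rot: [-179.6, 0.6, 179.9]
wrist_force: [0.3, 1.8, 7.2]
opening: 0.0369
grasp_force: 49.4
```

```bash
python3 -m handwheel '{"gripper":[-0.6,-0.6,-0.6,-0.6,-0.6,-0.6,-0.6,-0.6],"slide":[[0,0,-10],[0,0,-35],[0,0,-40],[0,0,-40],[0,0,-40],[0,0,-40],[0,0,-40],[0,0,-40]],"yaw":[0,0,0,0,0,0,0,0]}' 80
for i in 1 2; do python3 -m handwheel '{"gripper":[-0.6,-0.6,-0.6,-0.6,-0.6,-0.6,-0.6],"slide":[[0,35,0],[0,35,0],[0,35,0],[0,35,0],[0,35,0],[0,35,0],[0,35,0]],"yaw":[0,0,0,0,0,0,0]}'; done
python3 -c "
from h import *
go(.536,.3245,.12,180)"; python3 snap.py side sd2
```

```text
time: 30.33
ee_pos: [0.5293, -0.1664, 0.3733]
tcp_rot: [-179.6, 0.5, 179.9]
wrist_force: [0.7, -1.6, -1.0]
opening: 0.0363
grasp_force: 80.0
time: 30.92
ee_pos: [0.53, 0.0799, 0.3697]
tcp_rot: [-179.6, 0.5, 179.9]
wrist_force: [0.2, 0.3, -1.0]
opening: 0.0362
grasp_force: 80.1
time: 31.5
ee_pos: [0.5305, 0.3249, 0.368]
tcp_rot: [-179.6, 0.5, 179.9]
wrist_force: [0.7, 0.1, -0.7]
opening: 0.0362
grasp_force: 80.1
t31.5 pos [530.5 324.9 368. ] [-179.64    0.5   179.89] yaw rad -0.002 slide [ -5.5  -0.4 248. ]
```

```bash
python3 -m handwheel '{"gripper":[-0.6,-0.6,-0.6,-0.6,-0.6,-0.6,-0.6,-0.6],"slide":[[-5,0,30],[0,0,35],[0,0,40],[0,0,40],[0,0,40],[0,0,40],[0,0,30],[0,0,0]],"yaw":[0,0,0,0,0,0,0,0]}'
python3 -m handwheel '{"gripper":[-0.6,-0.6,-0.6],"slide":[[0,0,5],[0,0,0],[0,0,0]],"yaw":[0,0,0]}'
python3 -m handwheel '{"gripper":[-0.6,-0.6,-0.6],"slide":[[0,0,3],[0,0,0],[0,0,0]],"yaw":[0,0,0]}'
```

```text
time: 32.22
ee_pos: [0.5354, 0.3199, 0.1056]
tcp_rot: [-179.3, -0.0, 179.9]
wrist_force: [-0.1, -0.6, -1.4]
opening: 0.0363
grasp_force: 80.2
time: 32.47
ee_pos: [0.5393, 0.3223, 0.11]
tcp_rot: [-179.7, 0.6, 179.9]
wrist_force: [-0.1, 1.0, -1.3]
opening: 0.036
grasp_force: 80.2
time: 32.72
ee_pos: [0.5385, 0.3219, 0.105]
tcp_rot: [-179.7, 0.5, 179.9]
wrist_force: [-0.2, 0.1, -1.0]
opening: 0.036
grasp_force: 80.2
```

```bash
python3 -m handwheel '{"gripper":[-0.6,-0.6,-0.6],"slide":[[0,0,4],[0,0,0],[0,0,0]],"yaw":[0,0,0]}'
python3 -m handwheel '{"gripper":[-0.6,-0.6,-0.6],"slide":[[0,0,3],[0,0,0],[0,0,0]],"yaw":[0,0,0]}'
python3 -m handwheel '{"gripper":[-0.6,-0.6,-0.6],"slide":[[0,0,2],[0,0,0],[0,0,0]],"yaw":[0,0,0]}'
```

```text
time: 32.97
ee_pos: [0.5381, 0.3216, 0.0998]
tcp_rot: [-179.6, 0.4, 179.9]
wrist_force: [0.5, -0.2, -0.7]
opening: 0.0358
grasp_force: 80.2
time: 33.22
ee_pos: [0.5384, 0.3218, 0.0975]
tcp_rot: [-179.7, 0.5, 179.9]
wrist_force: [0.8, -0.5, 2.9]
opening: 0.0361
grasp_force: 80.5
time: 33.47
ee_pos: [0.5388, 0.3219, 0.0973]
tcp_rot: [-179.7, 0.6, 179.9]
wrist_force: [-2.7, -0.3, 13.0]
opening: 0.0363
grasp_force: 81.4
```

Standing on the floor. Release, rise, and fetch C.

```bash
python3 -m handwheel '{"gripper":[0.2,0.2,0.2,0.2,0.2,0.2,0.2,0.2],"slide":[[0,0,0],[0,0,0],[0,0,0],[0,0,-20],[0,0,-40],[0,0,-40],[0,0,-40],[0,0,-40]],"yaw":[0,0,0,0,0,0,0,0]}'
python3 -m handwheel '{"gripper":[0.3,0.3,0.3,0.3,0.3,0.3,0.3,0.3],"slide":[[0,0,-30],[0,0,-30],[0,-40,0],[0,-40,0],[0,-40,0],[0,-40,0],[0,-40,0],[0,-40,0]],"yaw":[0,0,0,0,0,0,0,0]}'>/dev/null
python3 -m handwheel '{"gripper":[0.4,0.4,0.4,0.4,0.4,0.4,0.4,0.4],"slide":[[0,-40,0],[0,-40,0],[0,-40,0],[0,-40,0],[0,-40,0],[0,-40,0],[0,-40,0],[0,-40,0]],"yaw":[0,0,0,0,0,0,0,0]}'
python3 figs.py|grep now; python3 -c "
from h import *
go(.528,-.274,.11,180)"
```

```text
time: 34.13
ee_pos: [0.5364, 0.3225, 0.2766]
tcp_rot: [-179.6, 0.4, 179.9]
wrist_force: [0.7, 1.6, 0.9]
opening: 0.0511
grasp_force: 0.0
time: 35.47
ee_pos: [0.5348, -0.2388, 0.3385]
tcp_rot: [-179.6, 0.4, 179.9]
wrist_force: [0.6, 0.0, 1.7]
opening: 0.0597
grasp_force: 0.0
scene now [(372.0, 319.3, 192.6)]
side now [(215.0, 241.3, 159.8), (196.0, 198.1, 161.3), (378.0, 229.3, 193.4), (802.0, 149.2, 228.5), (462.0, 208.1, 241.9), (258.0, 263.6, 255.3), (320.0, 169.4, 266.2), (463.0, 229.1, 277.6)]
t35.6 pos [ 534.7 -241.8  337. ] [-179.62    0.33  179.59] yaw rad -0.007 slide [  6.7 -32.2 227. ]
```

```bash
python3 -m handwheel '{"gripper":[0.4,0.4,0.4,0.4,0.4,0.4,0.4,0.4],"slide":[[3,-16,10],[3.5,-16,30],[0,0,35],[0,0,40],[0,0,40],[0,0,40],[0,0,37],[0,0,0]],"yaw":[0,0,0,0,0,0,0,0]}'
python3 -m handwheel '{"gripper":[0.4,0.4,0.4],"slide":[[0,0,18],[0,0,0],[0,0,0]],"yaw":[0,0,0]}'
python3 -c "
from h import *
go(.528,-.274,.085,180)"
python3 -m handwheel '{"gripper":[-0.6,-0.6,-0.6,-0.6,-0.6,-0.6],"slide":[[0,0,0],[0,0,0],[0,0,0],[0,0,0],[0,0,0],[0,0,0]],"yaw":[0,0,0,0,0,0]}' 60
```

```text
time: 36.23
ee_pos: [0.5269, -0.2681, 0.0984]
tcp_rot: [-179.9, -0.2, 179.9]
wrist_force: [-1.1, 0.8, -1.5]
opening: 0.0597
grasp_force: 0.0
time: 36.48
ee_pos: [0.531, -0.2703, 0.0903]
tcp_rot: [-179.6, 0.5, 179.9]
wrist_force: [-0.6, 0.4, 0.9]
opening: 0.0597
grasp_force: 0.0
t36.5 pos [ 531.  -270.3   90.3] [-179.62    0.47  179.9 ] yaw rad -0.002 slide [ 3.  -3.7  5.3]
time: 36.98
ee_pos: [0.5317, -0.271, 0.0914]
tcp_rot: [-179.5, 0.6, 179.9]
wrist_force: [-0.9, -0.3, 7.6]
opening: 0.0365
grasp_force: 59.4
```

```bash
python3 -m handwheel '{"gripper":[-0.6,-0.6,-0.6,-0.6,-0.6,-0.6,-0.6,-0.6],"slide":[[0,0,-10],[0,0,-35],[0,0,-40],[0,0,-40],[0,0,-40],[0,0,-40],[0,0,-40],[0,0,-40]],"yaw":[0,0,0,0,0,0,0,0]}' 80
for i in 1 2; do python3 -m handwheel '{"gripper":[-0.6,-0.6,-0.6,-0.6,-0.6,-0.6,-0.6],"slide":[[0,34,0],[0,34,0],[0,34,0],[0,34,0],[0,34,0],[0,34,0],[0,34,0]],"yaw":[0,0,0,0,0,0,0]}'; done
python3 -c "
from h import *
go(.536,.2045,.12,180)"
```

```text
time: 37.65
ee_pos: [0.5275, -0.268, 0.3772]
tcp_rot: [-179.6, 0.5, 179.9]
wrist_force: [1.1, -0.3, -0.3]
opening: 0.0359
grasp_force: 80.1
time: 38.23
ee_pos: [0.5282, -0.029, 0.3736]
tcp_rot: [-179.6, 0.5, 179.9]
wrist_force: [0.9, 0.3, -0.5]
opening: 0.0359
grasp_force: 80.3
time: 38.82
ee_pos: [0.5286, 0.209, 0.372]
tcp_rot: [-179.6, 0.5, 179.9]
wrist_force: [1.2, -1.5, -0.8]
opening: 0.0362
grasp_force: 80.3
t38.8 pos [528.6 209.  372. ] [-179.65    0.51  179.9 ] yaw rad -0.002 slide [ -7.4  -4.5 252. ]
```

```bash
python3 -m handwheel '{"gripper":[-0.6,-0.6,-0.6,-0.6,-0.6,-0.6,-0.6,-0.6],"slide":[[-5,-4,30],[0,0,35],[0,0,40],[0,0,40],[0,0,40],[0,0,40],[0,0,30],[0,0,0]],"yaw":[0,0,0,0,0,0,0,0]}'
python3 -m handwheel '{"gripper":[-0.6,-0.6,-0.6],"slide":[[0,0,6],[0,0,0],[0,0,0]],"yaw":[0,0,0]}'
python3 -m handwheel '{"gripper":[-0.6,-0.6,-0.6],"slide":[[0,0,4],[0,0,0],[0,0,0]],"yaw":[0,0,0]}'
python3 -m handwheel '{"gripper":[-0.6,-0.6,-0.6],"slide":[[0,0,3],[0,0,0],[0,0,0]],"yaw":[0,0,0]}'
```

```text
time: 39.48
ee_pos: [0.5334, 0.2006, 0.11]
tcp_rot: [-179.4, -0.0, 179.9]
wrist_force: [-0.4, 0.3, -1.5]
opening: 0.0361
grasp_force: 80.5
time: 39.73
ee_pos: [0.5376, 0.2022, 0.1126]
tcp_rot: [-179.7, 0.6, 179.9]
wrist_force: [-0.5, -0.2, -0.8]
opening: 0.0361
grasp_force: 80.5
time: 39.98
ee_pos: [0.5368, 0.2018, 0.1066]
tcp_rot: [-179.6, 0.5, 179.9]
wrist_force: [0.2, -0.2, -0.5]
opening: 0.0361
grasp_force: 80.5
time: 40.23
ee_pos: [0.5364, 0.2016, 0.1027]
tcp_rot: [-179.6, 0.4, 179.9]
wrist_force: [0.1, -0.8, -0.6]
opening: 0.0364
grasp_force: 80.5
```

```bash
python3 -m handwheel '{"gripper":[-0.6,-0.6,-0.6],"slide":[[0,0,3],[0,0,0],[0,0,0]],"yaw":[0,0,0]}'
python3 -m handwheel '{"gripper":[-0.6,-0.6],"slide":[[0,0,0.5],[0,0,0]],"yaw":[0,0]}'
```

```text
time: 40.48
ee_pos: [0.537, 0.2016, 0.1014]
tcp_rot: [-179.7, 0.6, 179.9]
wrist_force: [-2.5, -1.3, 10.7]
opening: 0.0356
grasp_force: 81.4
time: 40.65
ee_pos: [0.5371, 0.2017, 0.1014]
tcp_rot: [-179.7, 0.6, 179.9]
wrist_force: [-3.7, -3.5, 12.5]
opening: 0.0362
grasp_force: 81.7
```

```bash
python3 -m handwheel '{"gripper":[0.2,0.2,0.2,0.2,0.2,0.2,0.2,0.2],"slide":[[0,0,0],[0,0,0],[0,0,0],[0,0,-20],[0,0,-40],[0,0,-40],[0,0,-40],[0,0,-40]],"yaw":[0,0,0,0,0,0,0,0]}'
python3 -m handwheel '{"gripper":[0.3,0.3,0.3,0.3,0.3,0.3,0.3,0.3],"slide":[[0,0,-30],[0,0,-30],[0,-40,0],[0,-40,0],[0,-40,0],[0,-40,0],[0,-40,0],[0,-40,0]],"yaw":[0,0,0,0,0,0,0,0]}'>/dev/null
python3 -m handwheel '{"gripper":[0.4,0.4,0.4,0.4,0.4,0.4,0.4],"slide":[[0,-40,0],[0,-40,0],[-10,-40,10],[-20,-40,20],[-20,-30,20],[-20,-20,20],[-20,-20,20]],"yaw":[0,0,0,0,0,0,0]}'
python3 figs.py|grep now; python3 -c "
from h import *
go(.640,-.273,.10,180)"
```

```text
time: 41.32
ee_pos: [0.5347, 0.2027, 0.281]
tcp_rot: [-179.6, 0.4, 179.9]
wrist_force: [1.1, -0.7, -0.6]
opening: 0.0514
grasp_force: 0.0
time: 42.57
ee_pos: [0.6218, -0.2629, 0.2548]
tcp_rot: [-179.6, 0.4, 179.8]
wrist_force: [0.3, 0.7, -0.1]
opening: 0.0599
grasp_force: 0.0
scene now [(230.0, 316.2, 191.2), (807.0, 422.8, 278.1)]
side now [(586.0, 213.4, 172.1), (211.0, 241.2, 160.1), (387.0, 229.7, 190.1), (1030.0, 174.8, 221.8), (147.0, 222.6, 231.8), (141.0, 150.7, 239.2), (257.0, 263.5, 255.2), (322.0, 169.4, 266.1), (451.0, 229.1, 277.5)]
t42.7 pos [ 622.  -263.3  248.9] [-179.8     0.    179.76] yaw rad -0.004 slide [-18.   -9.7 148.9]
```

```bash
python3 -m handwheel '{"gripper":[0.4,0.4,0.4,0.4,0.4,0.4,0.4],"slide":[[-9,-5,20],[-9,-5,30],[0,0,35],[0,0,35],[0,0,25],[0,0,0],[0,0,0]],"yaw":[0,0,0,0,0,0,0]}'
python3 -m handwheel '{"gripper":[0.4,0.4,0.4],"slide":[[0,0,16],[0,0,0],[0,0,0]],"yaw":[0,0,0]}'
python3 -c "
from h import *
go(.640,-.273,.085,180)"
python3 -m handwheel '{"gripper":[-0.6,-0.6,-0.6,-0.6,-0.6,-0.6],"slide":[[0,0,0],[0,0,0],[0,0,0],[0,0,0],[0,0,0],[0,0,0]],"yaw":[0,0,0,0,0,0]}' 60
```

```text
time: 43.25
ee_pos: [0.6396, -0.2712, 0.1111]
tcp_rot: [-179.7, 0.3, 179.9]
wrist_force: [0.3, -0.4, 1.3]
opening: 0.0594
grasp_force: 0.0
time: 43.5
ee_pos: [0.6409, -0.2719, 0.0976]
tcp_rot: [-179.6, 0.5, 179.9]
wrist_force: [-0.0, 0.2, -0.2]
opening: 0.0596
grasp_force: 0.0
t43.5 pos [ 640.9 -271.9   97.6] [-179.59    0.54  179.9 ] yaw rad -0.002 slide [ 0.9 -1.1 12.6]
time: 44.0
ee_pos: [0.6413, -0.272, 0.0978]
tcp_rot: [-179.6, 0.6, 179.9]
wrist_force: [0.4, 2.3, 6.9]
opening: 0.036
grasp_force: 59.8
```

Gripped 12 mm too high, so I'll reopen and go lower.

```bash
python3 -m handwheel '{"gripper":[0.4,0.4,0.4,0.4,0.4,0.4],"slide":[[0,0,0],[0,0,0],[0,0,0],[0,0,10],[0,0,0],[0,0,0]],"yaw":[0,0,0,0,0,0]}'
python3 -m handwheel '{"gripper":[-0.6,-0.6,-0.6,-0.6,-0.6,-0.6],"slide":[[0,0,0],[0,0,0],[0,0,0],[0,0,0],[0,0,0],[0,0,0]],"yaw":[0,0,0,0,0,0]}' 60
python3 -m handwheel '{"gripper":[-0.6,-0.6,-0.6,-0.6,-0.6,-0.6,-0.6,-0.6],"slide":[[0,0,-10],[0,0,-35],[0,0,-35],[10,0,-40],[10,0,-40],[15,0,-40],[15,0,-40],[15,0,-40]],"yaw":[0,0,0,0,0,0,0,0]}' 80
python3 -c "
from h import *
go(.536,.0845,.37,180)"
```

```text
time: 44.5
ee_pos: [0.64, -0.2718, 0.0841]
tcp_rot: [-179.7, 0.3, 179.9]
wrist_force: [-0.2, 0.4, -0.1]
opening: 0.0597
grasp_force: 0.0
time: 45.0
ee_pos: [0.6406, -0.272, 0.0856]
tcp_rot: [-179.6, 0.5, 179.9]
wrist_force: [0.8, 0.8, 0.4]
opening: 0.0367
grasp_force: 59.9
time: 45.67
ee_pos: [0.5732, -0.2697, 0.3647]
tcp_rot: [-179.6, 0.5, 179.9]
wrist_force: [0.5, -0.2, -0.4]
opening: 0.0364
grasp_force: 80.1
t45.7 pos [ 573.2 -269.7  364.7] [-179.61    0.49  179.89] yaw rad -0.002 slide [ 37.2 354.2  -5.3]
```

```bash
python3 -m handwheel '{"gripper":[-0.6,-0.6,-0.6,-0.6,-0.6,-0.6],"slide":[[7,20,-2],[7,36,-2],[7,36,-1],[7,36,0],[5,36,0],[4,36,0]],"yaw":[0,0,0,0,0,0]}'
python3 -m handwheel '{"gripper":[-0.6,-0.6,-0.6,-0.6,-0.6,-0.6,-0.6],"slide":[[0,36,0],[0,36,0],[0,36,0],[0,30,0],[0,16,0],[0,0,0],[0,0,0]],"yaw":[0,0,0,0,0,0,0]}'
python3 -c "
from h import *
go(.536,.0845,.096,180)"
```

```text
time: 46.17
ee_pos: [0.5368, -0.0685, 0.3664]
tcp_rot: [-179.6, 0.5, 179.9]
wrist_force: [1.2, 0.2, -0.9]
opening: 0.0363
grasp_force: 80.2
time: 46.75
ee_pos: [0.5378, 0.0847, 0.3649]
tcp_rot: [-179.6, 0.5, -180.0]
wrist_force: [0.1, -1.2, -1.2]
opening: 0.0366
grasp_force: 80.2
t46.8 pos [537.8  84.7 364.9] [-179.62    0.47 -180.  ] yaw rad 0.000 slide [ 1.800e+00 -2.000e-01  2.689e+02]
```

```bash
python3 -m handwheel '{"gripper":[-0.6,-0.6,-0.6,-0.6,-0.6,-0.6,-0.6,-0.6],"slide":[[0,0,30],[0,0,35],[0,0,40],[0,0,40],[0,0,40],[0,0,40],[0,0,32],[0,0,0]],"yaw":[0,0,0,0,0,0,0,0]}'
python3 -m handwheel '{"gripper":[-0.6,-0.6,-0.6],"slide":[[0,0,3],[0,0,0],[0,0,0]],"yaw":[0,0,0]}'
python3 -m handwheel '{"gripper":[-0.6,-0.6,-0.6],"slide":[[0,0,4],[0,0,0],[0,0,0]],"yaw":[0,0,0]}'
python3 -m handwheel '{"gripper":[-0.6,-0.6,-0.6],"slide":[[0,0,3],[0,0,0],[0,0,0]],"yaw":[0,0,0]}'
```

```text
time: 47.42
ee_pos: [0.5368, 0.0805, 0.1009]
tcp_rot: [-179.5, -0.1, 179.8]
wrist_force: [-0.0, 0.6, -1.7]
opening: 0.036
grasp_force: 80.2
time: 47.67
ee_pos: [0.5416, 0.0822, 0.1073]
tcp_rot: [-179.7, 0.7, 179.9]
wrist_force: [0.9, -0.1, -0.9]
opening: 0.0364
grasp_force: 80.2
time: 47.92
ee_pos: [0.5406, 0.0824, 0.1011]
tcp_rot: [-179.6, 0.5, 179.9]
wrist_force: [0.4, -0.3, -0.9]
opening: 0.0362
grasp_force: 80.2
time: 48.17
ee_pos: [0.5401, 0.0824, 0.0972]
tcp_rot: [-179.6, 0.4, 179.9]
wrist_force: [0.4, 0.1, -1.1]
opening: 0.0364
grasp_force: 80.2
```

```bash
python3 -m handwheel '{"gripper":[-0.6,-0.6,-0.6,-0.6],"slide":[[0,0,3],[0,0,0],[0,0,0],[0,0,0]],"yaw":[0,0,0,0]}'
```

```text
time: 48.5
ee_pos: [0.5408, 0.0825, 0.0956]
tcp_rot: [-179.6, 0.6, 179.9]
wrist_force: [-1.1, 0.3, 6.6]
opening: 0.0362
grasp_force: 80.7
```

```bash
python3 -m handwheel '{"gripper":[0.2,0.2,0.2,0.2,0.2,0.2,0.2,0.2],"slide":[[0,0,0],[0,0,0],[0,0,0],[0,0,-20],[0,0,-40],[0,0,-40],[0,0,-40],[0,0,-40]],"yaw":[0,0,0,0,0,0,0,0]}'
python3 -m handwheel '{"gripper":[0.5,0.5,0.5,0.5,0.5,0.5,0.5,0.5],"slide":[[0,0,-35],[0,0,-35],[0,30,0],[0,30,0],[0,30,0],[0,30,0],[0,0,0],[0,0,0]],"yaw":[0,0,0,0,0,0,0,0]}'
python3 -c "
from h import *
go(.5,.2045,.3,180)"; python3 snap.py wrist w6
```

```text
time: 49.17
ee_pos: [0.5384, 0.0834, 0.2761]
tcp_rot: [-179.6, 0.4, 179.9]
wrist_force: [1.0, -0.4, 0.8]
opening: 0.0513
grasp_force: 0.0
time: 49.83
ee_pos: [0.5384, 0.2052, 0.3428]
tcp_rot: [-179.6, 0.4, -180.0]
wrist_force: [0.5, -0.2, 0.4]
opening: 0.064
grasp_force: 0.0
t49.8 pos [538.4 205.2 342.8] [-179.6     0.39 -179.97] yaw rad 0.001 slide [38.4 -0.7 42.8]
```

View pics/w6.png

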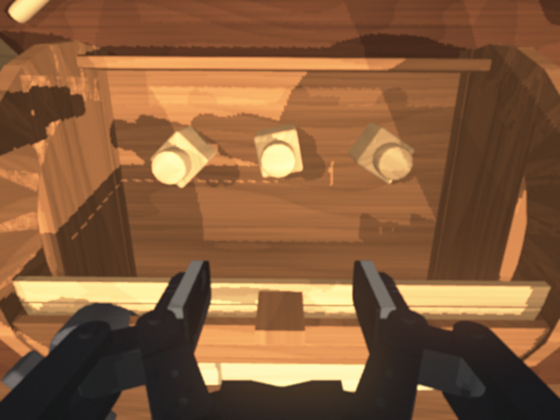

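All three mids stand upright in the store (heads (171,166), (279,158), (392,160)), and the tab is at columns 257–304, rows 290–330. Now I'll regrip the tab to roll the shutter down.

```bash
python3 - <<'E'
from h import *
import pickle
w=pickle.load(open("w6.pkl","rb"))
for z in(.245,.26,.267): print(z,[np.round(plane(w,*p,z)*1000,1)[:2] for p in((257,292),(304,292),(280,330))])
E
python3 -m handwheel '{"gripper":[0.5,0.5,0.5,0.5,0.5,0.5],"slide":[[-28,0,0],[-28,0,0],[-28,0,0],[0,0,0],[0,0,0],[0,0,0]],"yaw":[0,0,0,0,0,0]}'
python3 -c "
from h import *
go(.625,.2045,.252,180)"
```

```text
0.245 [array([601.8, 185.9]), array([601.6, 220.8]), array([635.9, 203. ])]
0.26 [array([591.9, 187.2]), array([591.7, 219.7]), array([623.6, 203.1])]
0.267 [array([587.2, 187.8]), array([587. , 219.3]), array([617.9, 203.2])]
time: 50.38
ee_pos: [0.6224, 0.2027, 0.3443]
tcp_rot: [-179.6, 0.4, 179.8]
wrist_force: [0.3, 1.1, 0.2]
opening: 0.064
grasp_force: 0.0
t50.4 pos [622.4 202.7 344.3] [-179.62    0.43  179.81] yaw rad -0.003 slide [-2.6  1.8 92.3]
```

```bash
python3 -m handwheel '{"gripper":[0.5,0.5,0.5,0.5,0.5,0.5],"slide":[[-2,1,25],[0,0,30],[0,0,25],[0,0,12],[0,0,0],[0,0,0]],"yaw":[0,0,0,0,0,0]}'
python3 -m handwheel '{"gripper":[-0.6,-0.6,-0.6,-0.6,-0.6,-0.6],"slide":[[0,0,0],[0,0,0],[0,0,0],[0,0,0],[0,0,0],[0,0,0]],"yaw":[0,0,0,0,0,0]}' 60
python3 - <<'E'
from h import *
go(.625,.2045,.252,180)
A=np.array([.601,.055]);p=sensors.get_obs()["ee_pos"];r=np.array([p[0]-A[0],p[2]-A[1]])
th0=np.arctan2(r[1],-r[0]);R=np.hypot(*r);print(R,th0)
prev=None
for k in range(0,25):
    th=th0-k*1.48/24;q=np.array([A[0]-R*np.cos(th),A[1]+R*np.sin(th)])*1000
    if prev is not None: print(k,np.round([-(q-prev)[0],-(q-prev)[1]],1),end=' ')
    prev=q
E
```

```text
time: 50.88
ee_pos: [0.6242, 0.2037, 0.2538]
tcp_rot: [-179.6, 0.5, 179.9]
wrist_force: [0.5, -0.0, 0.6]
opening: 0.0641
grasp_force: 0.0
time: 51.38
ee_pos: [0.6254, 0.2035, 0.2548]
tcp_rot: [-179.6, 0.6, 179.9]
wrist_force: [-2.4, -3.5, 7.9]
opening: 0.0346
grasp_force: 61.2
t51.4 pos [625.4 203.5 254.8] [-179.61    0.62  179.85] yaw rad -0.003 slide [0.4 1.  2.8]
0.2013028738633343 1.6925375183890408
1 [12.4 -1.1] 2 [12.4 -0.4] 3 [12.4  0.4] 4 [12.4  1.2] 5 [12.3  1.9] 6 [12.1  2.7] 7 [11.9  3.4] 8 [11.7  4.1] 9 [11.4  4.9] 10 [11.1  5.6] 11 [10.7  6.2] 12 [10.3  6.9] 13 [9.9 7.5] 14 [9.4 8.1] 15 [8.9 8.7] 16 [8.3 9.2] 17 [7.8 9.7] 18 [ 7.1 10.1] 19 [ 6.5 10.6] 20 [ 5.8 11. ] 21 [ 5.2 11.3] 22 [ 4.5 11.6] 23 [ 3.7 11.8] 24 [ 3. 12.]
```

```bash
python3 -m handwheel '{"gripper":[-0.6,-0.6,-0.6,-0.6,-0.6,-0.6,-0.6,-0.6],"slide":[[12.4,0,-1.1],[12.4,0,-0.4],[12.4,0,0.4],[12.4,0,1.2],[12.3,0,1.9],[12.1,0,2.7],[11.9,0,3.4],[11.7,0,4.1]],"yaw":[0,0,0,0,0,0,0,0]}'
python3 -m handwheel '{"gripper":[-0.6,-0.6,-0.6,-0.6,-0.6,-0.6,-0.6,-0.6],"slide":[[11.4,0,4.9],[11.1,0,5.6],[10.7,0,6.2],[10.3,0,6.9],[9.9,0,7.5],[9.4,0,8.1],[8.9,0,8.7],[8.3,0,9.2]],"yaw":[0,0,0,0,0,0,0,0]}'
python3 - <<'E'
from h import *
A=np.array([.601,.055]);p=sensors.get_obs()["ee_pos"];r=np.array([p[0]-A[0],p[2]-A[1]])
print(np.hypot(*r),np.arctan2(r[1],-r[0]))
E
```

```text
time: 52.05
ee_pos: [0.5294, 0.2041, 0.2428]
tcp_rot: [-179.7, 0.9, 179.8]
wrist_force: [5.3, -2.8, 9.4]
opening: 0.035
grasp_force: 63.8
time: 52.72
ee_pos: [0.449, 0.2045, 0.1848]
tcp_rot: [-179.8, 0.8, 179.9]
wrist_force: [-6.0, 0.2, 15.2]
opening: 0.035
grasp_force: 73.8
0.1999133733488657 0.7067586584578909
```

```bash
python3 -m handwheel '{"gripper":[-0.6,-0.6,-0.6,-0.6,-0.6,-0.6,-0.6,-0.6],"slide":[[7.8,0,9.7],[7.1,0,10.1],[6.5,0,10.6],[5.8,0,11],[5.2,0,11.3],[4.5,0,11.6],[3,0,9],[0,0,0]],"yaw":[0,0,0,0,0,0,0,0]}'
python3 -m handwheel '{"gripper":[-0.6,-0.6,-0.6],"slide":[[1.5,0,5],[0,0,0],[0,0,0]],"yaw":[0,0,0]}'
python3 - <<'E'
from h import *
A=np.array([.601,.055]);p=sensors.get_obs()["ee_pos"];r=np.array([p[0]-A[0],p[2]-A[1]])
print(np.hypot(*r),np.arctan2(r[1],-r[0]))
E
```

```text
time: 53.38
ee_pos: [0.4103, 0.2047, 0.1086]
tcp_rot: [-179.8, 0.7, 179.9]
wrist_force: [8.1, 4.9, -4.1]
opening: 0.0351
grasp_force: 86.9
time: 53.63
ee_pos: [0.4091, 0.2047, 0.1043]
tcp_rot: [-179.8, 0.7, 179.9]
wrist_force: [5.8, 5.4, -3.0]
opening: 0.0347
grasp_force: 87.3
0.198174326357842 0.251601453312255
```

```bash
python3 -m handwheel '{"gripper":[-0.6,-0.6,-0.6],"slide":[[0.5,0,4],[0,0,0],[0,0,0]],"yaw":[0,0,0]}' 50
python3 -m handwheel '{"gripper":[-0.6,-0.6,-0.6],"slide":[[0,0,3],[0,0,0],[0,0,0]],"yaw":[0,0,0]}'
python3 -m handwheel '{"gripper":[-0.6,-0.6,-0.6],"slide":[[0,0,3],[0,0,0],[0,0,0]],"yaw":[0,0,0]}'
```

```text
time: 53.88
ee_pos: [0.4079, 0.2047, 0.1002]
tcp_rot: [-179.8, 0.6, 179.9]
wrist_force: [2.0, 6.4, 1.3]
opening: 0.0346
grasp_force: 88.1
time: 54.13
ee_pos: [0.4071, 0.2047, 0.0972]
tcp_rot: [-179.8, 0.5, 179.9]
wrist_force: [-5.3, 6.4, 3.1]
opening: 0.0349
grasp_force: 88.4
time: 54.38
ee_pos: [0.4068, 0.2047, 0.094]
tcp_rot: [-179.8, 0.4, 179.9]
wrist_force: [-7.0, 7.4, 4.5]
opening: 0.0354
grasp_force: 89.7
```

The stop isn't clearly felt yet. I'll release and press the tab down with closed fingertips.

```bash
python3 -m handwheel '{"gripper":[0.2,0.2,0.2,0.2,0.2,0.2,0.2],"slide":[[0,0,0],[0,0,0],[0,0,0],[0,0,-20],[0,0,-20],[0,0,-20],[0,0,0]],"yaw":[0,0,0,0,0,0,0]}'
python3 -m handwheel '{"gripper":[-1,-1,-1,-1,-1,-1],"slide":[[-2,0,0],[0,0,0],[0,0,0],[0,0,0],[0,0,10],[0,0,0]],"yaw":[0,0,0,0,0,0]}'
python3 -m handwheel '{"gripper":[-1,-1,-1],"slide":[[0,0,10],[0,0,0],[0,0,0]],"yaw":[0,0,0]}'
```

```text
time: 54.97
ee_pos: [0.4078, 0.2044, 0.1567]
tcp_rot: [-179.7, 0.7, 179.9]
wrist_force: [0.1, 0.4, 0.9]
opening: 0.0511
grasp_force: 0.0
time: 55.47
ee_pos: [0.4079, 0.2035, 0.1407]
tcp_rot: [-179.6, 0.3, 179.9]
wrist_force: [0.5, -0.8, -0.6]
opening: 0.0001
grasp_force: 0.0
time: 55.72
ee_pos: [0.4083, 0.2036, 0.1321]
tcp_rot: [-179.6, 0.4, 179.9]
wrist_force: [0.1, -0.3, -0.2]
opening: 0.0002
grasp_force: 0.0
```

Tips are at 0.113; now small steps down.

```bash
python3 -m handwheel '{"gripper":[-1,-1,-1],"slide":[[0,0,5],[0,0,0],[0,0,0]],"yaw":[0,0,0]}'
python3 -m handwheel '{"gripper":[-1,-1,-1],"slide":[[0,0,4],[0,0,0],[0,0,0]],"yaw":[0,0,0]}'
python3 -m handwheel '{"gripper":[-1,-1,-1],"slide":[[0,0,3],[0,0,0],[0,0,0]],"yaw":[0,0,0]}'
```

```text
time: 55.97
ee_pos: [0.4087, 0.2037, 0.1279]
tcp_rot: [-179.6, 0.4, 179.9]
wrist_force: [0.3, -0.2, 0.2]
opening: -0.0001
grasp_force: 0.0
time: 56.22
ee_pos: [0.409, 0.2039, 0.1262]
tcp_rot: [-179.7, 0.6, 179.9]
wrist_force: [-5.8, -2.0, 19.0]
opening: -0.0001
grasp_force: 8.5
time: 56.47
ee_pos: [0.4091, 0.204, 0.1257]
tcp_rot: [-179.8, 0.7, 179.9]
wrist_force: [-14.7, -7.1, 39.6]
opening: -0.0001
grasp_force: 17.9
```

Solid stop at 40 N: shutter fully down. Now back to the lock.

```bash
python3 -m handwheel '{"gripper":[-1,-1,-1,0.2,0.2,0.2,0.2,0.2],"slide":[[0,0,-20],[0,0,-40],[0,0,-40],[0,0,-40],[0,0,-40],[0,0,-40],[0,0,-10],[0,0,0]],"yaw":[0,0,0,0,0,0,0,0]}'
python3 -m handwheel '{"gripper":[0.2,0.2,0.2,0.2,0.2,0.2,0.2,0.2],"slide":[[-31.6,-18.9,0],[-31.6,-18.9,0],[-31.6,-18.9,0],[-31.6,-18.9,0],[-31.6,-18.9,0],[-31.6,-18.9,0],[-31.6,-18.9,0],[-31.6,-18.9,0]],"yaw":[0,0,0,0,0,0,0,0]}'>/dev/null
for i in 1 2; do python3 -m handwheel '{"gripper":[0.2,0.2,0.2,0.2,0.2,0.2,0.2,0.2],"slide":[[0,0,0],[0,0,0],[0,0,0],[0,0,0],[0,0,0],[0,0,0],[0,0,0],[0,0,0]],"yaw":[0.123,0.123,0.123,0.123,0.123,0.123,0.123,0.123]}'>/dev/null; done
python3 -m handwheel '{"gripper":[0.2,0.2,0.2,0.2,0.2,0.2],"slide":[[0,0,0],[0,0,0],[0,0,0],[0,0,0],[0,0,0],[0,0,0]],"yaw":[0.123,0.123,0.123,0.123,0,0]}'
python3 -c "
from h import *
go(.662,.053,.282,38.9);print(np.round(sensors.get_obs()['q'],1))"; python3 snap.py wrist w7
```

```text
time: 57.13
ee_pos: [0.4077, 0.2056, 0.3544]
tcp_rot: [-179.8, 0.7, 179.9]
wrist_force: [1.1, 0.5, -0.1]
opening: 0.0512
grasp_force: 0.0
time: 59.63
ee_pos: [0.6595, 0.0535, 0.3529]
tcp_rot: [179.5, -0.0, 39.2]
wrist_force: [0.5, -0.7, -0.2]
opening: 0.0514
grasp_force: 0.0
t59.6 pos [659.5  53.5 352.9] [ 1.7947e+02 -5.0000e-02  3.9160e+01] yaw rad 0.005 slide [ 1.6  2.  70.9]
[  4.8  27.3  49.7 112.   -0.4 145.6]
```

```bash
python3 -m handwheel '{"gripper":[0.2,0.2,0.2,0.2,0.2,0.2,0.2],"slide":[[1.6,2,10],[0,0,20],[0,0,20],[0,0,16],[0,0,0],[0,0,0],[0,0,3]],"yaw":[0,0,0,0,0,0,0]}'
python3 -m handwheel '{"gripper":[-0.8,-0.8,-0.8,-0.8,-0.8,-0.8,-0.8],"slide":[[0,0,0],[0,0,0],[0,0,0],[0,0,0],[0,0,0],[0,0,0],[0,0,0]],"yaw":[0,0,0,0,0,0,0]}' 60
```

```text
time: 60.27
ee_pos: [0.6627, 0.0526, 0.2866]
tcp_rot: [179.4, -0.2, 39.0]
wrist_force: [-0.6, -0.4, 1.1]
opening: 0.0511
grasp_force: 0.0
time: 60.85
ee_pos: [0.6626, 0.0527, 0.2859]
tcp_rot: [179.4, -0.2, 38.9]
wrist_force: [-0.1, 1.2, 5.0]
opening: 0.013
grasp_force: 61.7
```

Gripped (13 mm). Screw home counter-clockwise by 2.4 rad, then feel for the stop.

```bash
for i in 1 2; do python3 -m handwheel '{"gripper":[-0.8,-0.8,-0.8,-0.8,-0.8,-0.8,-0.8,-0.8],"slide":[[0,0,0],[0,0,0],[0,0,0],[0,0,0],[0,0,0],[0,0,0],[0,0,0],[0,0,0]],"yaw":[-0.12,-0.12,-0.12,-0.12,-0.12,-0.12,-0.12,-0.12]}' 90; done
python3 -m handwheel '{"gripper":[-0.8,-0.8,-0.8,-0.8,-0.8,-0.8,-0.8],"slide":[[0,0,0],[0,0,0],[0,0,0],[0,0,0],[0,0,0],[0,0,0],[0,0,0]],"yaw":[-0.12,-0.12,-0.12,-0.08,0,0,0]}'
python3 -c "
from h import *
o=sensors.get_obs();print(np.round(o['torque'],2),np.round(o['q'],1))"
```

```text
time: 61.52
ee_pos: [0.6631, 0.0526, 0.2859]
tcp_rot: [179.4, 0.4, 94.3]
wrist_force: [3.3, -0.0, 4.8]
opening: 0.0123
grasp_force: 89.5
time: 62.18
ee_pos: [0.6636, 0.0529, 0.2859]
tcp_rot: [179.9, 0.7, 149.3]
wrist_force: [6.5, 1.8, 5.7]
opening: 0.0127
grasp_force: 89.3
time: 62.77
ee_pos: [0.6636, 0.0532, 0.2859]
tcp_rot: [-179.8, 0.7, 174.2]
wrist_force: [5.9, 3.3, 5.3]
opening: 0.0129
grasp_force: 89.3
[ 1.18 -0.66  0.16] [  4.7  22.8  35.5 102.1  -0.3  10.5]
```

```bash
for i in 1 2; do python3 -m handwheel '{"gripper":[-0.8,-0.8,-0.8],"slide":[[0,0,0],[0,0,0],[0,0,0]],"yaw":[-0.05,0,0]}'|grep rot
python3 -c "
from h import *
o=sensors.get_obs();print(np.round(o['torque'],2),np.round(o['q'],1))"; done
python3 -m handwheel '{"gripper":[-0.8,-0.8,-0.8],"slide":[[0,0,0],[0,0,0],[0,0,0]],"yaw":[-0.05,0,0]}'|grep rot
python3 -c "
from h import *
o=sensors.get_obs();print(np.round(o['torque'],2),np.round(o['q'],1))"
```

```text
tcp_rot: [-179.8, 0.7, 177.1]
[ 1.26 -0.62  0.19] [  4.7  22.8  35.5 102.1  -0.3   7.6]
tcp_rot: [-179.7, 0.7, 179.9]
[ 1.21 -0.57  0.11] [  4.7  22.8  35.5 102.1  -0.3   4.8]
tcp_rot: [-179.7, 0.6, -177.2]
[ 1.27 -0.58  0.18] [  4.7  22.8  35.5 102.1  -0.3   1.9]
```

```bash
for i in 1 2 3; do python3 -m handwheel '{"gripper":[-0.8,-0.8,-0.8],"slide":[[0,0,0],[0,0,0],[0,0,0]],"yaw":[-0.05,0,0]}'|grep rot
python3 -c "
from h import *
o=sensors.get_obs();print(np.round(o['torque'],2),np.round(o['q'],1))"; done
```

```text
tcp_rot: [-179.7, 0.6, -174.4]
[ 1.29 -0.58 -0.22] [  4.7  22.8  35.5 102.1  -0.3  -0.9]
tcp_rot: [-179.6, 0.6, -171.6]
[ 1.24 -0.65 -1.04] [  4.7  22.8  35.5 102.1  -0.3  -3.7]
tcp_rot: [-179.6, 0.6, -168.8]
[ 1.3  -0.65 -1.78] [  4.7  22.8  35.6 102.1  -0.3  -6.5]
```

Solid stop reached (torque −1.8 N m). I'll release and withdraw.

```bash
python3 -m handwheel '{"gripper":[0.3,0.3,0.3,0.3,0.3,0.3,0.3,0.3],"slide":[[0,0,0],[0,0,0],[0,0,0],[0,0,0],[0,0,-20],[0,0,-30],[0,0,-30],[0,0,0]],"yaw":[0,0,0,0,0,0,0,0]}'
python3 -m handwheel '{"gripper":[0.3,0.3,0.3,0.3,0.3,0.3,0.3,0.3],"slide":[[30,0,-5],[30,0,-5],[30,0,0],[30,0,0],[30,0,0],[30,0,0],[30,0,0],[30,0,0]],"yaw":[0,0,0,0,0,0,0,0]}'
python3 -m handwheel '{"gripper":[0.3,0.3,0.3],"slide":[[0,0,0],[0,0,0],[0,0,0]],"yaw":[0,0,0]}'
python3 figs.py; python3 snap.py scene s9
```

```text
time: 64.93
ee_pos: [0.662, 0.053, 0.372]
tcp_rot: [-179.5, 0.9, -168.6]
wrist_force: [-0.2, 0.8, 1.9]
opening: 0.0558
grasp_force: 0.0
time: 65.6
ee_pos: [0.4249, 0.0056, 0.3731]
tcp_rot: [-179.5, 0.4, -168.6]
wrist_force: [-0.0, -1.8, 0.4]
opening: 0.0555
grasp_force: 0.0
time: 65.85
ee_pos: [0.4267, 0.0059, 0.3735]
tcp_rot: [-179.5, 0.4, -168.7]
wrist_force: [-0.3, -0.7, 0.3]
opening: 0.0553
grasp_force: 0.0
scene old [(612.0, 361.5, 188.8), (352.0, 318.4, 192.7), (556.0, 321.6, 231.9), (611.0, 365.4, 232.4), (412.0, 413.3, 231.5), (790.0, 322.6, 274.9), (1023.0, 419.4, 277.2)]
scene now [(332.0, 318.6, 192.3), (412.0, 413.3, 231.5), (781.0, 322.7, 274.9), (1010.0, 419.6, 277.1)]
side old [(207.0, 241.5, 159.8), (91.0, 140.1, 179.0), (699.0, 224.4, 190.2), (448.0, 242.9, 223.1), (813.0, 149.1, 228.5), (463.0, 208.2, 242.0), (259.0, 263.6, 255.2), (321.0, 169.4, 266.2), (455.0, 229.1, 277.6)]
side now [(208.0, 241.4, 159.9), (110.0, 137.5, 178.6), (712.0, 224.4, 190.2), (798.0, 149.2, 228.6), (260.0, 263.5, 255.3), (322.0, 169.4, 266.1)]
```

View pics/s9.png

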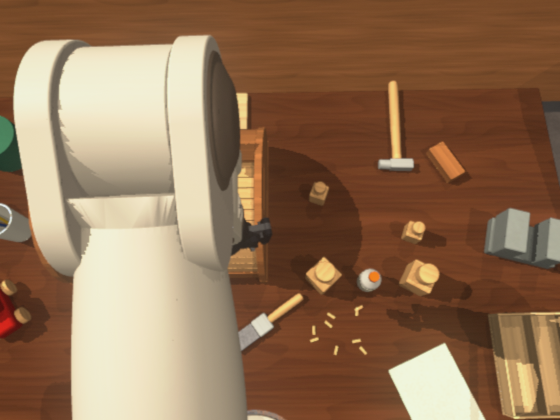

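The mids are gone from the bench. The two small figures ((319,192), (414,231)), the two large ones ((323,275), (420,277)) and the glue (370,280) have not moved, and the arm touches nothing. I'll hand in.

```bash
python3 -c "
from workcell import ticket
print(ticket.job_done())"
```

```text
the job is handed in; nothing more can be done
None
```

I handed the job in at about 66 s: all three middle-size figures are standing in the store, the shutter is down on its stop and the lock is screwed home to its stop, with the small and large figures and the glue unmoved.

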